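Restock the condiment caddy, tall at the back, jars from the carton in front

TASK

Stock the empty wooden caddy back row first: stand every tall thing on the left of the worktop (the wooden mills and the green glass bottle, as many as there are) upright in a compartment of its back row, while the front row is still empty. Then stand every spice jar from the carton upright in the front row; the carton's two flaps have sprung half up, so fold both right back, well past upright, and leave them so. Leave the mug, the flat tin and the salt shaker where they are.

Things in the scene. Friction and masses are not known exactly. Their poses are not given: they have to be found in the camera images.
- caddy: Fixed wooden caddy, 160 (x) by 222 mm (y). Origin: centre of underside; x to its back row, y left, z up. Floor top at 8 mm. Back row: three 66 x 66 mm compartments at x = 41, y = -72, 0, 72 mm; walls up to 74, back 100, ends 92 mm. Front row: four, 50 (x) by 48 mm, at x = -49, y = -81, -27, 27, 81 mm; walls up to 56. A slot (x -18 to 2) between the rows stays as it is. One thing each.
- carton: Fixed cardboard carton, 166 (x) by 124 mm (y), open top at z = 106 mm, walls and floor 4 mm. Origin: centre of its underside, x away from the robot, y left. A card divider, 59 mm high, forms three cells about 51 (x) by 52 mm along the middle, centres x = -54, 0, 54, y = 0; beside them 29 mm to the wall is empty. Flaps on its two long rims; short flaps hang outside its ends.
- flap_left (a joint): Angle of the carton's left flap, hinged along the rim y = +62 mm, z = 106 mm of the carton: 60 mm long, 160 wide, 3 thick. 0 = shut over the opening, 1.57 = upright, 2.9 = folded right back outside (stop). Starts at 0.85 to 1.15, its edge standing up over the opening. A stiff crease: it stays where it is left and takes under 1 N at its edge to move.
- flap_right (a joint): The same for the right flap, hinged along the rim y = -62 mm, z = 106 mm of the carton; 0 shut, 1.57 upright, 2.9 folded right back outside.
- flap_left_hinge (a point): Middle of the left flap's hinge line; its axes are those of the carton, the line runs along x.
- flap_right_hinge (a point): Middle of the right flap's hinge line; axes as the carton.
- mill_a: Turned wooden pepper mill, 58 mm across the foot, 170 mm tall: round head about 48 mm across from 123 to 159 mm height (widest at about 141), small metal knob on top; the head does not turn; 0.13 to 0.25 kg. One of two alike, on the worktop or absent. Origin: centre of the underside, z up.
- mill_b: Turned wooden pepper mill, 58 mm across the foot, 170 mm tall: round head about 48 mm across from 123 to 159 mm height (widest at about 141), small metal knob on top; the head does not turn; 0.13 to 0.25 kg. One of two alike, on the worktop or absent. Origin: centre of the underside, z up.
- oil_flask: Green glass oil bottle: round body 56 mm across up to 125 mm height, then shoulders; round neck 27 to 31 mm across from 168 to 192 mm, best gripped there, black cap 29 mm across up to 212 mm; about 0.3 kg. On the worktop or absent. Origin: centre of the underside, z up.
- jar_a: spice jar, 42 mm square with rounded corners, 99 mm tall, round green cap 41 mm across from 78 mm up to the top; about 0.11 kg. Two or three alike stand upright in the carton, one a cell, cap uppermost; the rest are absent. Origin: centre of the underside; x and y square to its sides, z up.
- jar_b: spice jar, 42 mm square with rounded corners, 99 mm tall, round green cap 41 mm across from 78 mm up to the top; about 0.11 kg. Two or three alike stand upright in the carton, one a cell, cap uppermost; the rest are absent. Origin: centre of the underside; x and y square to its sides, z up.
- jar_c: spice jar, 42 mm square with rounded corners, 99 mm tall, round green cap 41 mm across from 78 mm up to the top; about 0.11 kg. Two or three alike stand upright in the carton, one a cell, cap uppermost; the rest are absent. Origin: centre of the underside; x and y square to its sides, z up.
- mug: Bystander: white mug, 82 mm across, 91 mm tall, behind the caddy. Origin: underside.
- tin: Bystander: flat food tin, 86 mm across, 40 mm tall, at the back on the left. Origin: underside.
- salt_shaker: Bystander: glass salt shaker, 44 mm across, 90 mm tall, on the left. Origin: underside.
Mind the look-alikes: they are no part of the job. Leave any red or yellow look-alike of the jar_a alone.

How it is judged (in metres and radians):
On the way, in this order (a step that is already met when the one before it is completed fails the run):
1. every tall thing stands upright in a back compartment, and no jar is in the caddy yet (x of mill_a in the frame of caddy between 0.008 and 0.074 m and y of mill_a in the frame of caddy between -0.1 and 0.1 m and z of mill_a in the frame of caddy between 0 and 0.018 m and angle between each of mill_a, mill_b, oil_flask's own z axis and vertical below 0.15 rad and x of mill_b in the frame of caddy between 0.008 and 0.074 m and y of mill_b in the frame of caddy between -0.1 and 0.1 m and z of mill_b in the frame of caddy between 0 and 0.018 m and x of oil_flask in the frame of caddy between 0.008 and 0.074 m and y of oil_flask in the frame of caddy between -0.1 and 0.1 m and z of oil_flask in the frame of caddy between 0 and 0.018 m and horizontal distance between each of jar_a, jar_b, jar_c and caddy above 0.13 m), for 0.2 s.
2. both flaps folded back and every jar upright in a front compartment (x of jar_a in the frame of caddy between -0.074 and -0.024 m and y of jar_a in the frame of caddy between -0.1 and 0.1 m and z of jar_a in the frame of caddy between 0 and 0.018 m and angle between each of jar_a, jar_b, jar_c's own z axis and vertical below 0.15 rad and x of jar_b in the frame of caddy between -0.074 and -0.024 m and y of jar_b in the frame of caddy between -0.1 and 0.1 m and z of jar_b in the frame of caddy between 0 and 0.018 m and x of jar_c in the frame of caddy between -0.074 and -0.024 m and y of jar_c in the frame of caddy between -0.1 and 0.1 m and z of jar_c in the frame of caddy between 0 and 0.018 m and value of joint each of flap_left, flap_right above 1.9 rad), for 0.2 s.
At the end, for the whole second after the job is handed in: Every mill and bottle present stands on the caddy's floor in a back compartment and every jar present in a front compartment, each within 0.15 rad of upright and at rest; both flaps are opened past 1.9 rad (all of step 2 and x of mill_a in the frame of caddy between 0.008 and 0.074 m and y of mill_a in the frame of caddy between -0.1 and 0.1 m and z of mill_a in the frame of caddy between 0 and 0.018 m and angle between each of mill_a, mill_b, oil_flask's own z axis and vertical below 0.15 rad and x of mill_b in the frame of caddy between 0.008 and 0.074 m and y of mill_b in the frame of caddy between -0.1 and 0.1 m and z of mill_b in the frame of caddy between 0 and 0.018 m and x of oil_flask in the frame of caddy between 0.008 and 0.074 m and y of oil_flask in the frame of caddy between -0.1 and 0.1 m and z of oil_flask in the frame of caddy between 0 and 0.018 m and linear speed of each of mill_a, mill_b, oil_flask, jar_a, jar_b, jar_c below 0.03 m/s); the robot touches nothing.
It fails at once if the white mug is moved more than 30 mm (distance of mug from where it was at the start of the episode above 0.03 m).
It fails at once if the flat tin is moved more than 30 mm (distance of tin from where it was at the start of the episode above 0.03 m).
It fails at once if the salt shaker is moved more than 30 mm (distance of salt_shaker from where it was at the start of the episode above 0.03 m).
Of mill_a, mill_b, oil_flask only 2 to 3 are there at a start; the rules pass over those that are not, and their reading is None.
Of jar_a, jar_b, jar_c only 2 to 3 are there at a start; the rules pass over those that are not, and their reading is None.
At some moment in a run one of jar_a, jar_b, jar_c may be knocked a few centimetres aside while the robot is not near it.
Once in a run the grip may slacken for a moment while it holds something.
It also fails if it takes over 210 s, if anything falls off the work surface, if the arm or the gripper's body presses on something with over 40 N, if the wrist force passes 120 N, or if a joint passes its speed limit or range.

ROBOT

A 6-joint arm with a two-finger parallel gripper is mounted at the origin on a cart in front of the work surface, level with it; the furniture and walls round the work are solid. World frame = base frame: x ahead of the robot, y to its left, z up, the work surface at z = 0. Lengths are in mm, angles in rad, forces in N, time in s.
With the tool pointing down it reaches from about 325 to 900 mm from the base axis. Payload 3.5 kg.
Tool frame: the origin (TCP) lies on the centre line of the jaws, within the pads' length; the fingertips stand 25 mm ahead of it and the grasp point (between the pads) lies 6 mm ahead of it; z points along the fingers, y is the line along which they close (so a half turn about z gives the same grasp; the last joint's range is limited). The gripper opens to 85 mm and grips with 20 to 120 N. Pads are 22 mm wide; open, the fingers measure 114 mm over their backs; the gripper's body (76 mm by 85 mm) begins 54 mm behind the grasp point. The pads swing forward as they close: fully open they stand 13 mm farther back than shut.
Start: joints at [-1.41, 0.276, -0.026, 1.268, 0, 1.467], TCP at [162.957, -603.38, 256.313] pointing down, gripper open.
Joint ranges: [-3.12, 3.12], [-0.85, 1.88], [-1.08, 1.24], [-1.95, 2.15], [-1.57, 1.53], [-3.14, 3.14]. Speed limits (rad/s): [2.57, 2.57, 3.14, 3.14, 3.14, 3.14].

INTERFACE

Orientations are given as a unit quaternion [x, y, z, w].
In Python, from bench import * gives the robot as it stands. The module is installed in compiled form; this text tells all that it offers.
- The arm moves only by the tool jog_arm, never from a script. Its arguments are lists of equal length, an entry for each row: "turn": the turn, a rotation vector about the tool's x, y, z normalised to -1 to 1, where 1 is pi/4 rad, a list of three; "delta_pos": the shift along the tool's x, y, z normalised to -1 to 1, where 1 is 500 mm, a list of three; "hand": the opening, from 0 (shut) to 1 (fully open). In form: {"turn": [[wx, wy, wz], ...], "delta_pos": [[dx, dy, dz], ...], "hand": [hand, ...]}. A call has exactly 8 rows; each row is the pose to reach, as a shift and turn from the pose commanded when the call began, along the tool's axes at that moment; what a row does not reach only later rows make up. A row lasts 1/8 s, in which the tool goes at most 62.5 mm and 10.7 degrees, less where a joint would pass 70% of its speed; a pose out of reach is approached as far as the arm can. A call with a number of a shift or a turn outside -1 to 1 is refused whole. A call with a gripper value outside its range is refused whole. The fingers move at their own pace and stop on an object; "force" is the grip in N (left out, the last holds). Time passes only in rows, so rows that repeat a pose let the fingers close, or fill a call up. It gives the time, the measured TCP pose, the force, the opening and the grip force at its end, in the units of the state.
- read_state(): the state, without advancing time (a new reading comes with each control period).
- snapshot(name): name is "side" or "top"; returns a dict with "pixels" (384x512x3 uint8, red, green, blue), "intrinsics" (3x3 intrinsics, pixels), "D" ([k1, k2, p1, p2, k3] as OpenCV has them; the pictures are not rectified), "R" (3x3) and "t" (3): a world point X has camera coordinates R X + t. Camera axes: x right, y down, z forward; pixel columns grow to the right and rows downward; lengths in mm; the calibration is good to about 2 mm. A picture is of the moment at which its call begins. There is no depth.
- finish_job(): hands the job in; it is judged then, once.
The state is a dict: "clock": time; "joints": joint angles; "qd": joint speeds; "joint_efforts": joint torques, N m; "ee_pos": TCP position; "tcp_rot": TCP orientation; "contact_force": force on the tool from outside, world axes, zero at the start; "torque": the same for the moment, N m; "finger_gap": opening from 0.0 (shut) to 1.0 (fully open); "finger_force": force on a finger pad.
Only numpy, scipy, OpenCV 4.12 (cv2) and the standard library are available. Lean on these libraries where they do the work, as an engineer would, in place of code of your own. Each camera call takes 0.05 s, during which the arm holds its last target. There are 200 camera calls.

## Working session

There is one attempt and no reset: what is moved stays moved. The work goes in short steps, Python scripts to look and compute and a tool call to move; the robot and the scene stay as the last step left them, time stands still between calls to the robot, and variables do not carry over. Pictures are saved under pics/ and viewed, at most 14 in all, crops included, and the job is handed in when it is done.

Besides the shell and the picture viewer there is one more tool, called as name(argument=value, ...) on one line, values as JSON. jog_arm: Moves the arm, as the interface text tells. Its arguments: {"type":"object","properties":{"turn":{"type":"array"},"delta_pos":{"type":"array"},"hand":{"type":"array"},"force":{"type":"number"}},"required":["turn","delta_pos","hand"]}

```bash
mkdir -p pics
python3 - <<'E'
from bench import *
import cv2
for n in("side","top"):
    s=snapshot(n); cv2.imwrite(f"pics/{n}0.png",cv2.cvtColor(s["pixels"],cv2.COLOR_RGB2BGR))
    print(n,s["intrinsics"].tolist() if hasattr(s["intrinsics"],'tolist') else s["intrinsics"],s["D"],s["R"],s["t"])
print(read_state())
E
```

```text
side [[445.57346970271084, 0.0, 254.70691257722152], [0.0, 445.57346970271084, 194.20879665419503], [0.0, 0.0, 1.0]] [0.02631156 0.         0.         0.         0.        ] [[ 9.45501750e-01 -3.25616827e-01 -3.50327066e-04]
 [-2.73453340e-01 -7.93448310e-01 -5.43749069e-01]
 [ 1.76775880e-01  5.14211494e-01 -8.39247775e-01]] [-447.66618732  233.44243842 1077.49061867]
top [[497.1149874956589, 0.0, 259.58377285757024], [0.0, 497.1149874956589, 182.4287729496018], [0.0, 0.0, 1.0]] [0.0093561 0.        0.        0.        0.       ] [[ 0.04106873 -0.99913435  0.00662576]
 [-0.97676837 -0.04154355 -0.21023246]
 [ 0.21032574  0.00216215 -0.97762897]] [  23.34257322  495.24006015 1455.29518145]
{'clock': 0.1, 'joints': array([-1.41038060e+00,  2.77108182e-01, -2.77541968e-02,  1.26803391e+00,
        1.42750490e-05,  1.46741475e+00]), 'qd': array([-0.00128503, -0.00207929,  0.00188254, -0.00045649, -0.00163609,
        0.0015905 ]), 'joint_efforts': array([ 1.33748272e-04, -4.46710145e+01,  2.96127695e+01,  8.43068934e-03,
       -4.08346023e-05,  7.48074200e-06]), 'ee_pos': array([ 162.86517893, -602.71198251,  255.2347413 ]), 'tcp_rot': array([ 9.91313431e-01,  1.31516457e-01, -2.28036716e-05, -1.04975616e-03]), 'contact_force': array([1.2211344 , 0.13338497, 0.10857464]), 'torque': array([-0.03032471, -0.04510621,  0.00069922]), 'finger_force': 0.0, 'finger_gap': 0.9992597661144026}
```

View pics/side0.png

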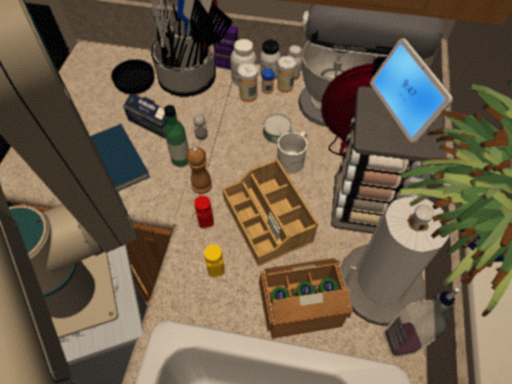

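View pics/top0.png

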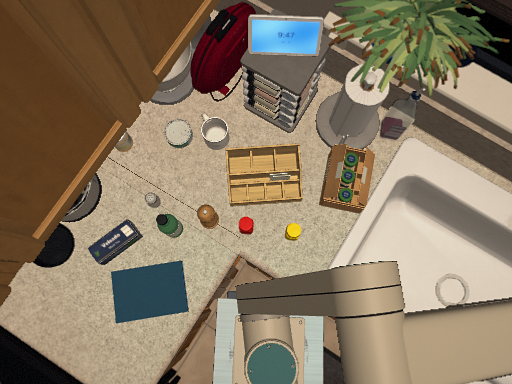

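Side view: bottle (177,135), one mill (200,170), salt (200,125), red jar (204,211), yellow jar (214,260), caddy (270,212), carton (305,297) with three green caps (280,293), (305,290), (329,286). Top view: bottle (168,224), mill (207,215), salt (151,199), caddy (265,175), carton (347,178). Look-alikes: red and yellow jars (not wanted), salt shaker. There's no second mill.

```bash
cat > h.py <<'E'
from bench import *
import cv2, numpy as np
from scipy.spatial.transform import Rotation as Rn
def snap(n):
    s=snapshot(n); s["img"]=cv2.cvtColor(s["pixels"],cv2.COLOR_RGB2BGR)
    s["K"]=np.array(s["intrinsics"]);s["D"]=np.array(s["D"]);s["R"]=np.array(s["R"]);s["t"]=np.array(s["t"]);return s
def ray(s,uv):
    n=cv2.undistortPoints(np.array([[uv]],float),s["K"],s["D"])[0,0]
    return -s["R"].T@s["t"], s["R"].T@np.array([*n,1.])
def onplane(s,uv,z):
    c,d=ray(s,uv); return c+d*(z-c[2])/d[2]
def tri(s1,a,s2,b):
    c1,d1=ray(s1,a);c2,d2=ray(s2,b)
    k=np.linalg.lstsq(np.c_[d1,-d2],c2-c1,rcond=None)[0]
    p,q=c1+k[0]*d1,c2+k[1]*d2
    return (p+q)/2,np.linalg.norm(p-q)
def proj(s,X): return cv2.projectPoints(np.array(X,float).reshape(-1,3),cv2.Rodrigues(s["R"])[0],s["t"],s["K"],s["D"])[0][:,0]
def crop(s,x0,y0,x1,y1,k,name): cv2.imwrite(name,cv2.resize(s["img"][y0:y1,x0:x1],None,fx=k,fy=k,interpolation=cv2.INTER_CUBIC))
E
python3 - <<'E'
from h import *
a=snap("top");b=snap("side")
A=cv2.resize(a["img"][130:250,140:390],None,fx=3.2,fy=3.2,interpolation=3)  # 800x384
crop(a,140,130,390,250,3.2,"pics/t1.png"); crop(b,150,90,370,345,2.35,"pics/s1.png")
for s,n in((a,'top'),(b,'side')):
    hsv=cv2.cvtColor(s["img"],cv2.COLOR_BGR2HSV)
    m=cv2.inRange(hsv,(40,60,20),(95,255,200))
    k,l,st,c=cv2.connectedComponentsWithStats(m)
    print(n,[(st[i].tolist(),c[i].round(1).tolist()) for i in range(1,k) if st[i,4]>12])
E
```

```text
top [([335, 0, 167, 86, 4448], [416.0, 29.6]), ([471, 5, 15, 9, 63], [478.0, 9.4]), ([336, 23, 16, 8, 44], [341.7, 26.8]), ([379, 38, 34, 30, 90], [395.3, 50.9]), ([460, 47, 6, 12, 26], [462.8, 53.5]), ([443, 53, 14, 15, 85], [449.6, 60.4]), ([171, 142, 17, 6, 24], [179.0, 144.8]), ([345, 152, 13, 15, 108], [350.7, 159.7]), ([342, 168, 13, 16, 111], [347.4, 175.9]), ([339, 187, 14, 15, 112], [345.2, 194.7]), ([157, 214, 22, 20, 261], [168.9, 224.7]), ([172, 224, 11, 14, 24], [179.0, 232.1]), ([127, 239, 10, 7, 23], [131.5, 242.0]), ([94, 251, 5, 6, 16], [96.6, 253.2]), ([248, 344, 48, 40, 1585], [271.2, 365.3])]
side [([30, 13, 9, 19, 19], [33.9, 22.0]), ([509, 81, 3, 7, 18], [510.1, 83.6]), ([476, 89, 36, 72, 560], [500.2, 122.1]), ([129, 97, 5, 6, 21], [130.9, 99.8]), ([164, 114, 22, 32, 497], [173.6, 131.1]), ([449, 115, 49, 49, 942], [474.7, 134.1]), ([149, 122, 10, 10, 54], [153.1, 127.2]), ([172, 159, 15, 7, 75], [179.7, 162.1]), ([401, 164, 78, 15, 520], [438.9, 169.8]), ([471, 171, 41, 19, 336], [494.7, 178.7]), ([407, 175, 38, 13, 149], [426.2, 182.3]), ([440, 187, 64, 62, 1866], [475.0, 214.2]), ([10, 209, 33, 43, 802], [27.8, 226.0]), ([448, 237, 22, 16, 97], [458.5, 243.9]), ([487, 241, 25, 31, 293], [503.7, 257.3]), ([472, 257, 9, 8, 20], [475.6, 260.6]), ([43, 264, 34, 33, 124], [62.0, 282.2]), ([319, 278, 19, 14, 123], [327.3, 284.0]), ([295, 282, 21, 13, 114], [304.2, 288.0]), ([271, 288, 18, 12, 90], [278.8, 292.6])]
```

View pics/t1.png

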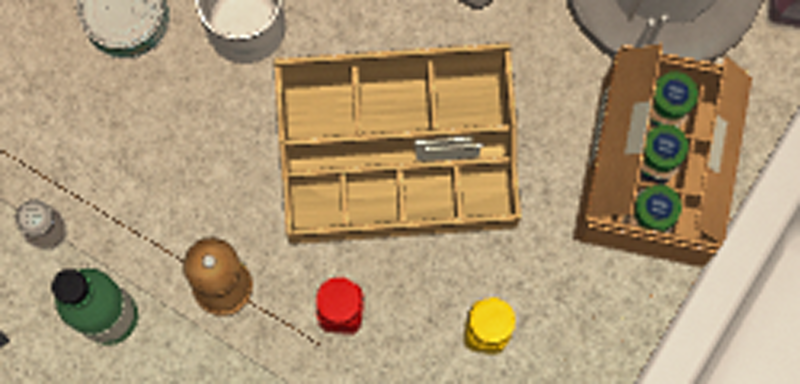

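View pics/s1.png

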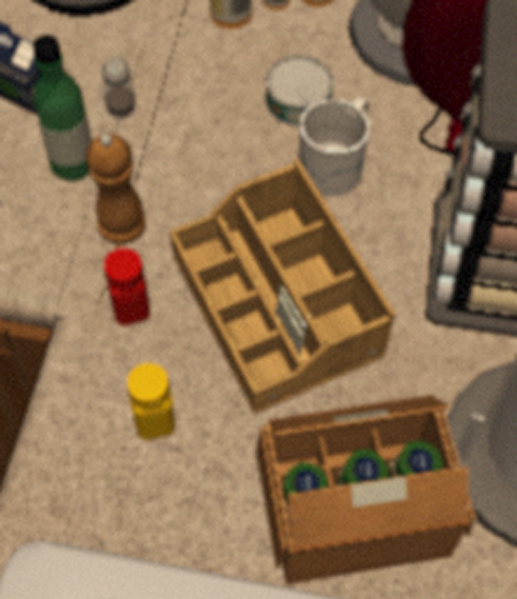

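```bash
cat > m1.py <<'E'
from h import *
a=snap("top");b=snap("side")
T=lambda p:(140+p[0]/3.2,130+p[1]/3.2); S=lambda p:(150+p[0]/2.35,90+p[1]/2.35)
P={'cap':((69,286),(47,46)),'knob':((208,261),(106,138)),
'jfar':((676,93),(421,460)),'jmid':((666,147),(366,467)),'jnear':((658,208),(305,482)),
'cBL':((277,62),(298,163)),'cBR':((509,48),(391,316)),'cFL':((290,238),(172,232)),'cFR':((519,218),(256,404)),
'salt':((38,215),(117,70)),'red':((340,295),(124,262)),'yel':((491,317),(148,380)),
'flapRnear':((722,255),(290,540))}
for k,(p,q) in P.items():
    X,e=tri(a,T(p),b,S(q)); print(k,X.round(0),round(e,1))
for n,s in(('top',a),('side',b)): print(n,'cam',(-s["R"].T@s["t"]).round(0))
for n,p in(('bottlefoot',(105,325)),('millfoot',(222,296))): print(n,onplane(a,T(p),0).round(0))
E
python3 m1.py
```

```text
cap [351. 302. 204.] 2.8
knob [382. 191. 165.] 2.2
jfar [ 567. -225.  103.] 3.0
jmid [ 515. -215.  105.] 3.7
jnear [ 458. -209.  101.] 2.5
cBL [585. 147.  90.] 3.1
cBR [606. -70.  92.] 1.1
cFL [426. 128.  52.] 6.9
cFR [455. -89.  26.] 2.0
salt [431. 361.  77.] 1.3
red [365.  78. 100.] 0.1
yel [351. -59.  95.] 0.1
flapRnear [ 418. -262.  125.] 12.2
top cam [ 177.   41. 1527.]
side cam [ 297. -515. 1031.]
bottlefoot [340. 304.   0.]
millfoot [372. 194.   0.]
```

```bash
cat >> h.py <<'E'
def cur():
    s=read_state(); R=Rn.from_quat(s["tcp_rot"]); x=R.apply([1,0,0])
    return [*s["ee_pos"],np.arctan2(x[1],x[0])]
def plan(*poses,start=None):
    p=start or cur(); print('cur',np.round(p,2))
    c,s=np.cos,np.sin
    for i,q in enumerate(poses):
        a=p[3]; d=np.array(q[:3])-p[:3]
        X=np.array([c(a),s(a),0]);Y=np.array([s(a),-c(a),0])
        t=-(q[3]-p[3])/(np.pi/4)
        tilt=np.zeros(3)
        if i==0 and start is None:
            Rt=Rn.from_matrix(np.c_[[c(q[3]),s(q[3]),0],[s(q[3]),-c(q[3]),0],[0,0,-1]])
            tilt=(Rn.from_quat(read_state()["tcp_rot"]).inv()*Rt).as_rotvec()/(np.pi/4)
            R0=Rn.from_quat(read_state()["tcp_rot"]); D=R0.inv().apply(d)/500
        else: D=np.array([d@X,d@Y,-d[2]])/500; tilt[2]=t
        print('to',np.round(q,2),'turn',tilt.round(3),'dpos',D.round(3)); p=q
E
python3 - <<'E'
from h import *
a=snap("top");b=snap("side")
T=lambda p:(140+p[0]/3.2,130+p[1]/3.2); S=lambda p:(150+p[0]/2.35,90+p[1]/2.35)
for n,t,s,z in(('cap',(69,284),(47,43),212),('knob',(208,261),(106,138),168)): print(n,onplane(a,T(t),z).round(0),onplane(b,S(s),z).round(0))
plan([400,-330,330,.96],[500,0,330,1.667],[346,302,270,1.667])
crop(a,222,138,312,216,8,"pics/cad.png")
E
```

```text
cap [350. 300. 212.] [352. 298. 212.]
knob [380. 191. 168.] [383. 189. 168.]
cur [ 1.6293e+02 -6.0329e+02  2.5616e+02  2.6000e-01]
to [ 400.   -330.    330.      0.96] turn [-0.    -0.    -0.886] dpos [ 0.6   -0.404 -0.148]
to [500.     0.   330.     1.67] turn [ 0.   0.  -0.9] dpos [ 0.655 -0.215  0.   ]
to [346.   302.   270.     1.67] turn [ 0.  0. -0.] dpos [ 0.631 -0.249  0.12 ]
```

View pics/cad.png

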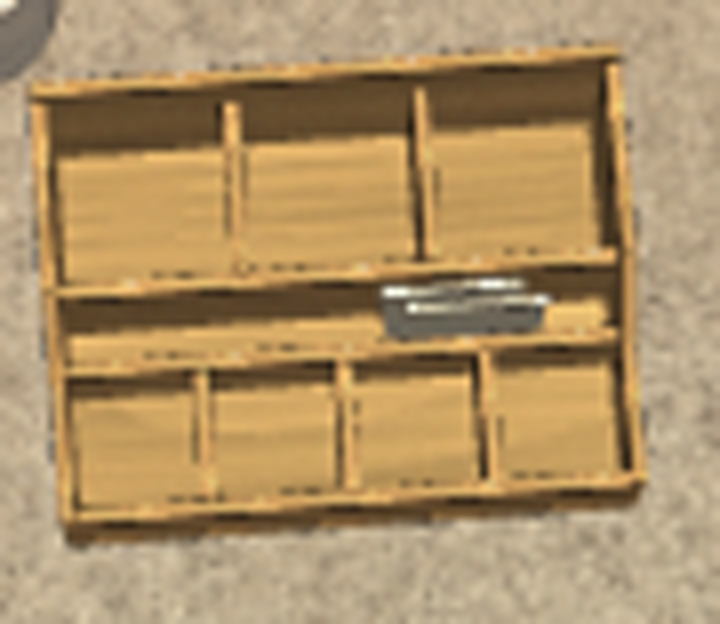

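Caddy crop (8x): front dividers at (204,432), (346,424), (488,415), back dividers at (233,185), (423,175), back compartments free, a metal thing in the slot. Target: bottle cap (162,219) in the top view. Moving toward it.

jog_arm(turn=[[0, 0, -0.886], [0, 0, -0.886], [0, 0, -0.886], [0, 0, -0.886], [0, 0, -0.886], [0, 0, -0.886], [0, 0, -0.886], [0, 0, -0.886]], delta_pos=[[0.6, -0.404, -0.148], [0.6, -0.404, -0.148], [0.6, -0.404, -0.148], [0.6, -0.404, -0.148], [0.6, -0.404, -0.148], [0.6, -0.404, -0.148], [0.6, -0.404, -0.148], [0.6, -0.404, -0.148]], hand=[1, 1, 1, 1, 1, 1, 1, 1])

```text
clock: 1.4
ee_pos: [399.9, -330.2, 330.3]
tcp_rot: [0.887, 0.462, -0.0, 0.0]
contact_force: [-0.3, 0.2, -0.4]
finger_gap: 0.998
finger_force: 0.0
```

jog_arm(turn=[[0, 0, -0.9], [0, 0, -0.9], [0, 0, -0.9], [0, 0, -0.9], [0, 0, -0.9], [0, 0, -0.9], [0, 0, -0.9], [0, 0, -0.9]], delta_pos=[[0.655, -0.215, 0], [0.655, -0.215, 0], [0.655, -0.215, 0], [0.655, -0.215, 0], [0.655, -0.215, 0], [0.655, -0.215, 0], [0.655, -0.215, 0], [0.655, -0.215, 0]], hand=[1, 1, 1, 1, 1, 1, 1, 1])

```text
clock: 2.4
ee_pos: [499.5, -1.7, 329.8]
tcp_rot: [0.673, 0.739, -0.001, -0.0]
contact_force: [-0.2, 1.6, -0.9]
finger_gap: 0.999
finger_force: 0.0
```

jog_arm(turn=[[0, 0, 0], [0, 0, 0], [0, 0, 0], [0, 0, 0], [0, 0, 0], [0, 0, 0], [0, 0, 0], [0, 0, 0]], delta_pos=[[0.626, -0.241, 0.12], [0.626, -0.241, 0.12], [0.626, -0.241, 0.12], [0.626, -0.241, 0.12], [0.626, -0.241, 0.12], [0.626, -0.241, 0.12], [0.626, -0.241, 0.12], [0.626, -0.241, 0.12]], hand=[1, 1, 1, 1, 1, 1, 1, 1])

```text
clock: 3.4
ee_pos: [350.8, 298.5, 270.4]
tcp_rot: [0.673, 0.739, -0.0, 0.0]
contact_force: [0.2, 0.4, 0.1]
finger_gap: 0.999
finger_force: 0.0
```

Run:
```python
from h import *
from scipy.optimize import least_squares
a=snap("top");b=snap("side")
U=lambda p:(222+(p[0]+.5)/8-.5,138+(p[1]+.5)/8-.5)
pts=[((204,432),(-49,54,56)),((346,424),(-49,0,56)),((488,415),(-49,-54,56)),((233,185),(41,36,74)),((423,175),(41,-36,74)),
((32,90),(78,109,100)),((618,52),(78,-109,100)),((66,519),(-76,109,56)),((640,483),(-76,-109,56))]
W=np.array([onplane(a,U(p),m[2])[:2] for p,m in pts]);M=np.array([m[:2] for _,m in pts])
f=lambda v:(M@np.array([[np.cos(v[2]),np.sin(v[2])],[-np.sin(v[2]),np.cos(v[2])]])+v[:2]-W).ravel()
r=least_squares(f,[518,29,.1]); print('caddy',r.x.round(3),r.fun.reshape(-1,2).round(1).tolist())
plan([350,300,186,1.667],[350,300,300,1.667])
```

```text
caddy [5.16712e+02 3.23770e+01 1.09000e-01] [[-1.2, 0.2], [-0.7, -0.2], [-0.5, -0.5], [-1.6, -0.9], [-0.7, -1.0], [0.8, -0.1], [0.4, 0.8], [1.3, 1.8], [2.2, -0.1]]
cur [350.97 298.55 270.58   1.66]
to [350.   300.   186.     1.67] turn [ 0.001  0.    -0.004] dpos [ 0.003 -0.002  0.169]
to [350.   300.   300.     1.67] turn [ 0.  0. -0.] dpos [ 0.     0.    -0.228]
```

jog_arm(turn=[[0, 0, 0], [0, 0, 0], [0, 0, 0], [0, 0, 0], [0, 0, 0], [0, 0, 0], [0, 0, 0], [0, 0, 0]], delta_pos=[[0.003, -0.002, 0.169], [0.003, -0.002, 0.169], [0.003, -0.002, 0.169], [0.003, -0.002, 0.169], [0.003, -0.002, 0.169], [0.003, -0.002, 0.169], [0.003, -0.002, 0.169], [0.003, -0.002, 0.169]], hand=[1, 1, 1, 0.6, 0.6, 0.6, 0.6, 0.6])

```text
clock: 4.5
ee_pos: [348.8, 301.3, 186.0]
tcp_rot: [0.672, 0.74, 0.0, 0.0]
contact_force: [-0.3, -0.1, -0.3]
finger_gap: 0.602
finger_force: 0.0
```

jog_arm(turn=[[0, 0, 0], [0, 0, 0], [0, 0, 0], [0, 0, 0], [0, 0, 0], [0, 0, 0], [0, 0, 0], [0, 0, 0]], delta_pos=[[0, 0, 0], [0, 0, 0], [0, 0, 0], [0, 0, 0], [0, 0, 0], [0, 0, 0], [0, 0, 0], [0, 0, 0]], hand=[0, 0, 0, 0, 0, 0, 0, 0], force=70)

```text
clock: 5.5
ee_pos: [349.1, 301.3, 186.0]
tcp_rot: [0.672, 0.74, 0.0, 0.0]
contact_force: [1.9, 0.0, 1.4]
finger_gap: 0.309
finger_force: 68.7
```

jog_arm(turn=[[0, 0, 0], [0, 0, 0], [0, 0, 0], [0, 0, 0], [0, 0, 0], [0, 0, 0], [0, 0, 0], [0, 0, 0]], delta_pos=[[0, 0, -0.03], [0, 0, -0.06], [0, 0, -0.1], [0, 0, -0.15], [0, 0, -0.2], [0, 0, -0.25], [0, 0, -0.28], [0, 0, -0.28]], hand=[0, 0, 0, 0, 0, 0, 0, 0])

```text
clock: 6.5
ee_pos: [349.3, 301.6, 327.2]
tcp_rot: [0.672, 0.74, 0.001, 0.0]
contact_force: [-0.2, -0.4, -3.6]
finger_gap: 0.313
finger_force: 68.9
```

```bash
cat >> h.py <<'E'
CAD=[516.7,32.4,.109]
def cad(x,y):
    c,s=np.cos(CAD[2]),np.sin(CAD[2]); return CAD[0]+c*x-s*y, CAD[1]+s*x+c*y
E
python3 - <<'E'
from h import *
a=snap("top");b=snap("side")
x,y=cad(41,72); print(x,y)
plan([x,y,330,1.68])
crop(a,120,150,300,260,4,"pics/t2.png");crop(b,140,60,340,230,3.5,"pics/s2.png")
E
```

```text
549.6242116685778 108.43286319745357
cur [348.34 300.96 325.12   1.67]
to [549.62 108.43 330.     1.68] turn [-0.002  0.001 -0.017] dpos [-0.422  0.364 -0.01 ]
```

View pics/s2.png

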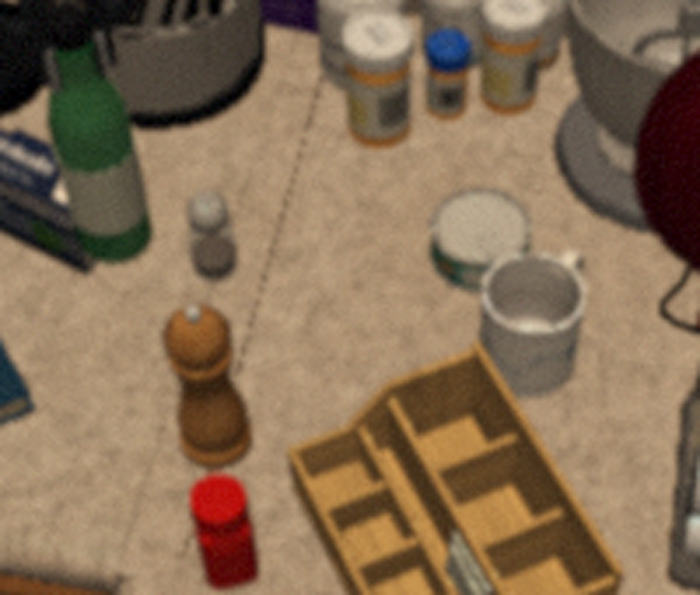

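The side crop shows the bottle lifted upright in the gripper (95,150), mill still at (205,390).

jog_arm(turn=[[-0.002, 0.001, -0.017], [-0.002, 0.001, -0.017], [-0.002, 0.001, -0.017], [-0.002, 0.001, -0.017], [-0.002, 0.001, -0.017], [-0.002, 0.001, -0.017], [-0.002, 0.001, -0.017], [-0.002, 0.001, -0.017]], delta_pos=[[-0.07, 0.06, -0.01], [-0.14, 0.12, -0.01], [-0.21, 0.18, -0.01], [-0.28, 0.24, -0.01], [-0.34, 0.3, -0.01], [-0.39, 0.34, -0.01], [-0.422, 0.364, -0.01], [-0.422, 0.364, -0.01]], hand=[0, 0, 0, 0, 0, 0, 0, 0])

```text
clock: 7.6
ee_pos: [550.1, 107.9, 329.6]
tcp_rot: [0.668, 0.744, 0.0, -0.001]
contact_force: [-0.6, -0.2, -3.3]
finger_gap: 0.31
finger_force: 69.4
```

Run:
```python
from h import *
a=snap("top");b=snap("side"); c=cur()
for s,n in((a,'top'),(b,'side')):
    hsv=cv2.cvtColor(s["img"],cv2.COLOR_BGR2HSV)
    u,v=proj(s,[c[0],c[1],200])[0]
    m=cv2.inRange(hsv,(45,60,20),(95,255,200)); Z=np.zeros_like(m); Z[int(v)-60:int(v)+60,int(u)-40:int(u)+40]=255
    m&=Z; ys,xs=np.nonzero(m)
    print(n,'proj axis base',proj(s,[[c[0],c[1],c[2]-186],[c[0],c[1],c[2]-186+125],[c[0],c[1],c[2]-6]]).round(1).tolist(),len(xs))
    for y in sorted(set(ys))[::3]: print(y,xs[ys==y].min(),xs[ys==y].max(),end='; ')
    print()
crop(b,200,60,340,230,3.5,"pics/s3.png")
plan([*cad(41,72),196,1.68])
```

```text
top proj axis base [[238.0, 156.0], [236.3, 143.6], [235.4, 137.3]] 0

side proj axis base [[269.2, 161.4], [270.6, 127.8], [271.4, 110.7]] 699
88 284 293; 98 288 288; 108 278 279; 111 270 279; 114 269 278; 117 269 278; 120 263 279; 123 261 280; 126 260 281; 129 260 281; 132 260 281; 135 260 281; 138 260 281; 141 261 279; 144 266 275; 160 259 279; 163 260 277; 166 263 276; 
cur [549.13 109.09 330.2    1.68]
to [549.62 108.43 196.     1.68] turn [-0.001 -0.002  0.   ] dpos [-0.002  0.001  0.268]
```

View pics/s3.png

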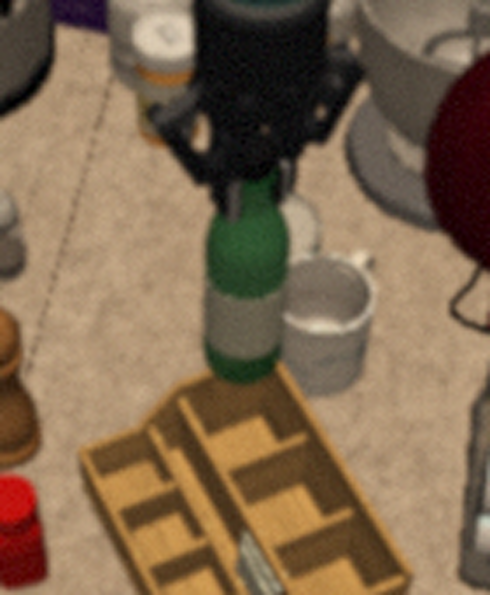

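Bottle hangs plumb in the side view: base axis at pixel 269, where predicted, over the left back compartment. Lowering.

jog_arm(turn=[[0, 0, 0], [0, 0, 0], [0, 0, 0], [0, 0, 0], [0, 0, 0], [0, 0, 0], [0, 0, 0], [0, 0, 0]], delta_pos=[[-0.001, 0.001, 0.03], [-0.001, 0.001, 0.06], [-0.001, 0.001, 0.09], [-0.001, 0.001, 0.12], [-0.001, 0.001, 0.15], [-0.001, 0.001, 0.17], [-0.001, 0.001, 0.18], [-0.001, 0.001, 0.18]], hand=[0, 0, 0, 0, 0, 0, 0, 0])

```text
clock: 8.7
ee_pos: [550.8, 108.2, 240.6]
tcp_rot: [0.668, 0.745, 0.001, 0.0]
contact_force: [-1.1, 1.0, -2.5]
finger_gap: 0.309
finger_force: 69.4
```

jog_arm(turn=[[0, 0, 0], [0, 0, 0], [0, 0, 0], [0, 0, 0], [0, 0, 0], [0, 0, 0], [0, 0, 0], [0, 0, 0]], delta_pos=[[0, 0, 0.015], [0, 0, 0.03], [0, 0, 0.045], [0, 0, 0.06], [0, 0, 0.075], [0, 0, 0.084], [0, 0, 0.087], [0, 0, 0.087]], hand=[0, 0, 0, 0, 0, 0, 0, 0])

```text
clock: 9.7
ee_pos: [551.0, 108.3, 197.4]
tcp_rot: [0.667, 0.745, 0.001, 0.0]
contact_force: [-0.6, -0.6, -3.4]
finger_gap: 0.308
finger_force: 69.4
```

jog_arm(turn=[[0, 0, 0], [0, 0, 0], [0, 0, 0], [0, 0, 0], [0, 0, 0], [0, 0, 0], [0, 0, 0], [0, 0, 0]], delta_pos=[[0, 0, 0.003], [0, 0, 0.006], [0, 0, 0.006], [0, 0, 0.006], [0, 0, 0.006], [0, 0, 0.006], [0, 0, 0.006], [0, 0, 0.006]], hand=[0, 0, 0, 0.5, 0.8, 0.8, 0.8, 0.8])

```text
clock: 10.7
ee_pos: [550.9, 108.2, 194.4]
tcp_rot: [0.668, 0.745, 0.001, 0.0]
contact_force: [0.2, 0.8, -0.7]
finger_gap: 0.8
finger_force: 0.0
```

jog_arm(turn=[[0, 0, 0], [0, 0, 0], [0, 0, 0], [0, 0, 0], [0, 0, 0], [0, 0, 0], [0, 0, 0], [0, 0, 0]], delta_pos=[[0, 0, -0.1], [0, 0, -0.2], [0, 0, -0.27], [0, 0, -0.27], [0, 0, -0.27], [0, 0, -0.27], [0, 0, -0.27], [0, 0, -0.27]], hand=[0.8, 0.8, 0.8, 1, 1, 1, 1, 1])

```text
clock: 11.7
ee_pos: [550.3, 108.1, 328.5]
tcp_rot: [0.668, 0.745, 0.0, -0.0]
contact_force: [0.5, 0.3, -0.6]
finger_gap: 1.001
finger_force: 0.0
```

Run:
```python
from h import *
b=snap("side");a=snap("top"); c=cur()
hsv=cv2.cvtColor(b["img"],cv2.COLOR_BGR2HSV); m=cv2.inRange(hsv,(45,60,20),(95,255,200))
ys,xs=np.nonzero(m[90:230,220:330]); ys+=90;xs+=220
print('exp',proj(b,[[*cad(41,72),8],[*cad(41,72),133],[*cad(41,72),180]]).round(1).tolist())
for y in sorted(set(ys))[::4]: print(y,xs[ys==y].min(),xs[ys==y].max(),end='; ')
plan([381,190,240,1.68],[381,190,147,1.68])
crop(b,180,60,340,260,3,"pics/s4.png")
```

```text
exp [[268.1, 191.6], [269.3, 164.3], [269.8, 152.6]]
92 275 275; 99 244 244; 135 269 269; 150 266 274; 154 265 274; 158 261 278; 162 260 279; 166 260 278; 170 259 278; 174 261 278; 178 267 273; cur [550.56 108.11 328.98   1.68]
to [381.   190.   240.     1.68] turn [ 0.001 -0.001 -0.   ] dpos [ 0.2   -0.319  0.178]
to [381.   190.   147.     1.68] turn [ 0.  0. -0.] dpos [0.    0.    0.186]
```

View pics/s4.png

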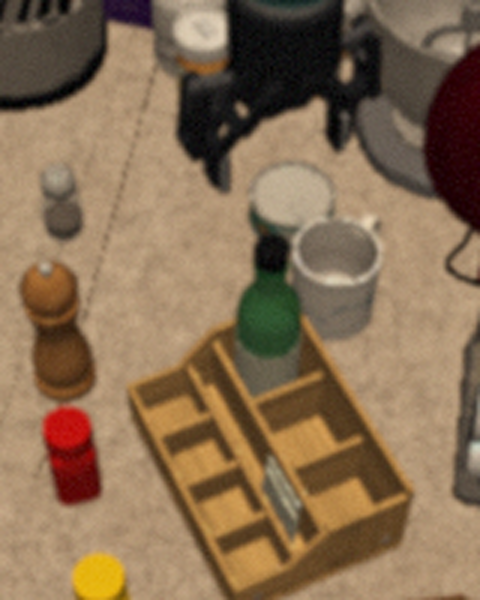

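Bottle stands upright in the left back compartment (crop 268,310). Now the mill at (381,190).

jog_arm(turn=[[0, 0, 0], [0, 0, 0], [0, 0, 0], [0, 0, 0], [0, 0, 0], [0, 0, 0], [0, 0, 0], [0, 0, 0]], delta_pos=[[0.06, -0.1, 0], [0.12, -0.2, 0.05], [0.2, -0.319, 0.178], [0.2, -0.319, 0.178], [0.2, -0.319, 0.178], [0.2, -0.319, 0.178], [0.2, -0.319, 0.178], [0.2, -0.319, 0.178]], hand=[1, 1, 1, 1, 1, 1, 1, 1])

```text
clock: 12.8
ee_pos: [382.9, 190.2, 241.1]
tcp_rot: [0.668, 0.744, 0.002, 0.001]
contact_force: [0.2, -0.6, 0.8]
finger_gap: 0.999
finger_force: 0.0
```

jog_arm(turn=[[0, 0, 0], [0, 0, 0], [0, 0, 0], [0, 0, 0], [0, 0, 0], [0, 0, 0], [0, 0, 0], [0, 0, 0]], delta_pos=[[0, 0, 0.06], [0, 0, 0.12], [0, 0, 0.186], [0, 0, 0.186], [0, 0, 0.186], [0, 0, 0.186], [0, 0, 0.186], [0, 0, 0.186]], hand=[1, 1, 1, 1, 1, 1, 0.8, 0.8])

```text
clock: 13.8
ee_pos: [382.0, 190.5, 147.8]
tcp_rot: [0.667, 0.745, 0.001, 0.001]
contact_force: [-0.2, -0.3, -0.2]
finger_gap: 0.804
finger_force: 0.0
```

jog_arm(turn=[[0, 0, 0], [0, 0, 0], [0, 0, 0], [0, 0, 0], [0, 0, 0], [0, 0, 0], [0, 0, 0], [0, 0, 0]], delta_pos=[[0, 0, 0], [0, 0, 0], [0, 0, 0], [0, 0, 0], [0, 0, 0], [0, 0, 0], [0, 0, 0], [0, 0, 0]], hand=[0.2, 0.2, 0.2, 0.2, 0.2, 0.2, 0.2, 0.2], force=70)

```text
clock: 14.8
ee_pos: [381.9, 190.6, 148.0]
tcp_rot: [0.667, 0.745, 0.001, 0.0]
contact_force: [-0.1, -0.0, 5.8]
finger_gap: 0.533
finger_force: 70.5
```

jog_arm(turn=[[0, 0, 0], [0, 0, 0], [0, 0, 0], [0, 0, 0], [0, 0, 0], [0, 0, 0], [0, 0, 0], [0, 0, 0]], delta_pos=[[0, 0, -0.03], [0, 0, -0.06], [0, 0, -0.1], [0, 0, -0.15], [0, 0, -0.2], [0, 0, -0.25], [0, 0, -0.27], [0, 0, -0.27]], hand=[0.2, 0.2, 0.2, 0.2, 0.2, 0.2, 0.2, 0.2])

```text
clock: 15.8
ee_pos: [381.7, 190.4, 282.9]
tcp_rot: [0.668, 0.745, 0.002, 0.001]
contact_force: [-0.4, 0.7, -2.9]
finger_gap: 0.534
finger_force: 72.0
```

Run:
```python
from h import *
x,y=cad(41,-72)
plan([480,40,285,1.68],[x,y,285,1.68],[x,y,165,1.68])
```

```text
cur [381.71 190.36 282.9    1.68]
to [480.    40.   285.     1.68] turn [ 0.004 -0.001 -0.   ] dpos [-0.32   0.163 -0.004]
to [565.29 -34.71 285.     1.68] turn [ 0.  0. -0.] dpos [-0.167  0.153 -0.   ]
to [565.29 -34.71 165.     1.68] turn [ 0.  0. -0.] dpos [0.   0.   0.24]
```

jog_arm(turn=[[0.004, -0.001, 0], [0.004, -0.001, 0], [0.004, -0.001, 0], [0.004, -0.001, 0], [0.004, -0.001, 0], [0.004, -0.001, 0], [0.004, -0.001, 0], [0.004, -0.001, 0]], delta_pos=[[-0.06, 0.03, -0.004], [-0.12, 0.06, -0.004], [-0.18, 0.1, -0.004], [-0.26, 0.14, -0.004], [-0.34, 0.19, -0.004], [-0.41, 0.25, -0.004], [-0.47, 0.3, -0.004], [-0.487, 0.316, -0.004]], hand=[0.2, 0.2, 0.2, 0.2, 0.2, 0.2, 0.2, 0.2])

```text
clock: 16.8
ee_pos: [565.5, -36.2, 282.3]
tcp_rot: [0.668, 0.744, -0.001, -0.002]
contact_force: [-0.9, 1.3, -2.6]
finger_gap: 0.529
finger_force: 72.2
```

Run:
```python
from h import *
b=snap("side"); c=cur()
hsv=cv2.cvtColor(b["img"],cv2.COLOR_BGR2HSV); m=cv2.inRange(hsv,(5,90,40),(18,255,210))
print('exp',proj(b,[[c[0],c[1],c[2]-147],[c[0],c[1],c[2]-120],[c[0],c[1],c[2]-6]]).round(1).tolist())
u,v=proj(b,[c[0],c[1],c[2]-110])[0].astype(int)
for y in range(v-12,v+40,4):
    xs=np.nonzero(m[y,u-40:u+40])[0]+u-40
    if len(xs): print(y,xs.min(),xs.max(),end='; ')
x,y=cad(41,-72); plan([x,y,170,1.68]); print(read_state()["finger_gap"])
crop(b,220,120,380,320,3,"pics/s5.png")
```

```text
exp [[297.0, 208.7], [297.9, 202.6], [302.4, 173.6]]
188 258 334; 192 258 321; 196 258 316; 200 258 333; 204 258 328; 208 258 332; 212 258 332; 216 258 328; 220 258 317; 224 258 331; 228 258 335; 232 258 323; 236 258 331; cur [565.91 -36.29 282.38   1.68]
to [565.29 -34.71 170.     1.68] turn [-0.004 -0.    -0.003] dpos [ 0.003 -0.     0.225]
0.5282715100155609
```

View pics/s5.png

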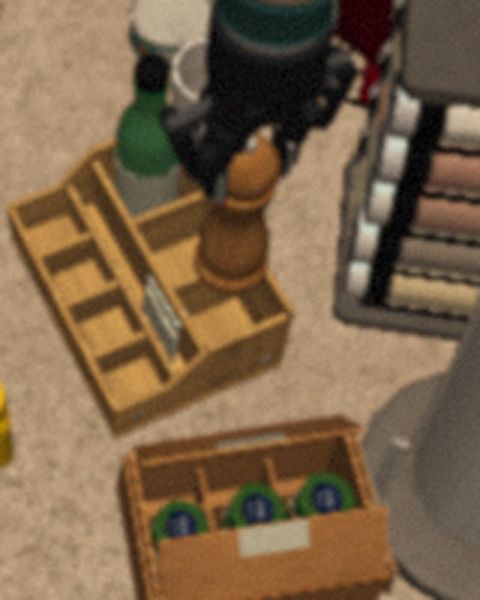

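The mill hangs nearly plumb, foot centre at crop (232,262) as predicted, over the right back compartment. Lowering.

jog_arm(turn=[[-0.004, 0, -0.003], [-0.004, 0, -0.003], [-0.004, 0, -0.003], [-0.004, 0, -0.003], [-0.004, 0, -0.003], [-0.004, 0, -0.003], [-0.004, 0, -0.003], [-0.004, 0, -0.003]], delta_pos=[[0.003, 0, 0.02], [0.003, 0, 0.05], [0.003, 0, 0.08], [0.003, 0, 0.11], [0.003, 0, 0.14], [0.003, 0, 0.17], [0.003, 0, 0.2], [0.003, 0, 0.225]], hand=[0.2, 0.2, 0.2, 0.2, 0.2, 0.2, 0.2, 0.2])

```text
clock: 17.85
ee_pos: [580.5, -44.3, 192.8]
tcp_rot: [0.667, 0.744, 0.003, 0.024]
contact_force: [2.1, -2.2, 0.2]
finger_gap: 0.531
finger_force: 93.5
```

jog_arm(turn=[[0, 0, 0], [0, 0, 0], [0, 0, 0], [0, 0, 0], [0, 0, 0], [0, 0, 0], [0, 0, 0], [0, 0, 0]], delta_pos=[[0, 0, 0.005], [0, 0, 0.01], [0, 0, 0.015], [0, 0, 0.02], [0, 0, 0.024], [0, 0, 0.024], [0, 0, 0.024], [0, 0, 0.024]], hand=[0.2, 0.2, 0.2, 0.2, 0.2, 0.2, 0.2, 0.2])

```text
clock: 18.85
ee_pos: [570.5, -34.9, 161.7]
tcp_rot: [0.667, 0.745, 0.003, 0.007]
contact_force: [7.6, -3.9, 2.9]
finger_gap: 0.526
finger_force: 90.3
```

Run:
```python
from h import *
a=snap("top");b=snap("side"); s=read_state();print(cur(),s["contact_force"],s["finger_gap"])
A=cv2.resize(a["img"][130:220,220:340],None,fx=3.3,fy=3.3,interpolation=2);B=cv2.resize(b["img"][130:270,220:350],None,fx=3,fy=3,interpolation=2)
h=max(len(A),len(B)); f=lambda I:cv2.copyMakeBorder(I,0,h-len(I),0,0,0)
cv2.imwrite("pics/p6.png",np.hstack([f(A),f(B)]))
```

```text
[np.float64(570.488226294398), np.float64(-34.84884033661399), np.float64(161.63901400293344), np.float64(1.6819244119785735)] [ 8.05485762 -4.67952818  2.81318974] 0.5350297767433718
```

View pics/p6.png

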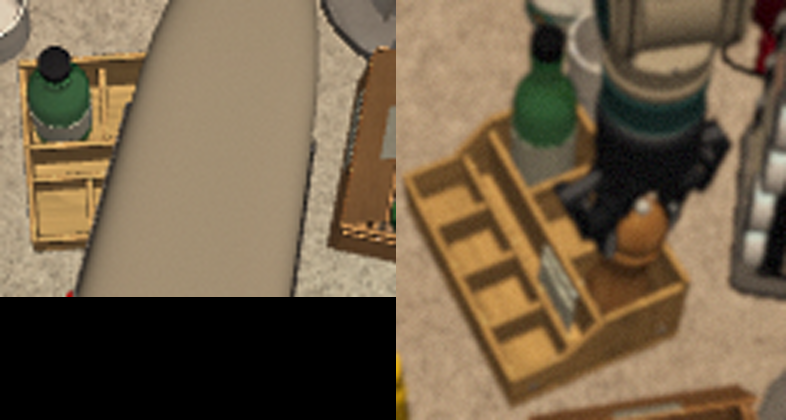

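Side view: the mill (crop 635,250) is in the right compartment, leaning a bit with its foot on the front wall. I'll ease it +x, lower and release.

jog_arm(turn=[[0, 0, 0], [0, 0, 0], [0, 0, 0], [0, 0, 0], [0, 0, 0], [0, 0, 0], [0, 0, 0], [0, 0, 0]], delta_pos=[[0, 0.006, 0], [0, 0.012, 0], [0, 0.014, 0], [0, 0.014, 0.002], [0, 0.014, 0.004], [0, 0.014, 0.006], [0, 0.014, 0.006], [0, 0.014, 0.006]], hand=[0.2, 0.2, 0.2, 0.2, 0.2, 0.2, 0.2, 0.2])

```text
clock: 19.95
ee_pos: [572.7, -34.0, 156.2]
tcp_rot: [0.667, 0.745, -0.001, 0.003]
contact_force: [2.5, -5.0, 0.5]
finger_gap: 0.53
finger_force: 90.7
```

jog_arm(turn=[[0, 0, 0], [0, 0, 0], [0, 0, 0], [0, 0, 0], [0, 0, 0], [0, 0, 0], [0, 0, 0], [0, 0, 0]], delta_pos=[[0, 0, 0], [0, 0, 0], [0, 0, 0], [0, 0, 0], [0, 0, 0], [0, 0, 0], [0, 0, 0], [0, 0, 0]], hand=[0.6, 0.7, 0.8, 0.9, 0.9, 0.9, 0.9, 0.9])

```text
clock: 20.95
ee_pos: [571.5, -32.4, 156.7]
tcp_rot: [0.667, 0.745, 0.001, 0.001]
contact_force: [0.5, -0.6, 0.5]
finger_gap: 0.898
finger_force: 0.0
```

jog_arm(turn=[[0, 0, 0], [0, 0, 0], [0, 0, 0], [0, 0, 0], [0, 0, 0], [0, 0, 0], [0, 0, 0], [0, 0, 0]], delta_pos=[[0, 0, -0.03], [0, 0, -0.06], [0, 0, -0.12], [0, 0, -0.18], [0, 0, -0.24], [0, 0, -0.26], [0, 0, -0.26], [0, 0, -0.26]], hand=[0.9, 0.9, 0.9, 0.9, 0.9, 0.9, 0.9, 0.9])

```text
clock: 21.95
ee_pos: [570.6, -32.3, 285.4]
tcp_rot: [0.667, 0.745, -0.0, -0.0]
contact_force: [-0.1, -0.5, 0.4]
finger_gap: 0.898
finger_force: 0.0
```

Run:
```python
from h import *
b=snap("side"); print(cur())
print('exp foot/head/knob at scale', ((proj(b,[[*cad(41,-72),8],[*cad(41,-72),149],[*cad(41,-72),178]])-[220,130])*4).round(0).tolist())
crop(b,220,130,400,350,2.7,"pics/s7.png")
```

```text
[np.float64(570.4205229524323), np.float64(-32.26992830174617), np.float64(285.1346583400319), np.float64(1.6821945747187783)]
exp foot/head/knob at scale [[291.0, 415.0], [308.0, 301.0], [312.0, 274.0]]
```

View pics/s7.png

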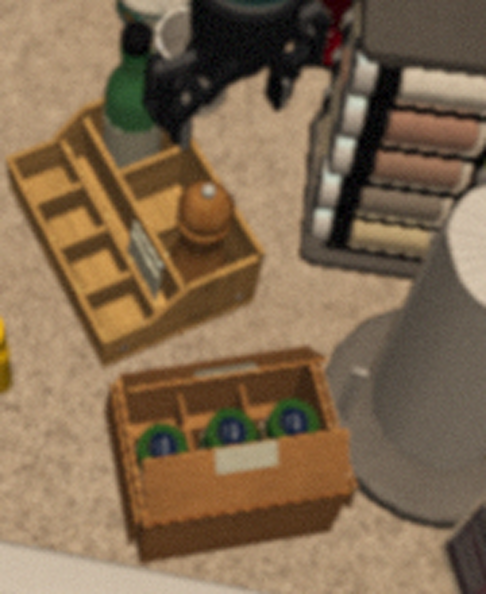

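Mill upright in the right back compartment (knob at crop (209,189), predicted (211,185)); three green caps at crop (162,445), (230,430), (293,420), flaps half up. Step 1 is done; now the carton.

```bash
cat >> h.py <<'E'
def caps(z=103,box=(320,140,385,215)):
    s=snap("top"); hsv=cv2.cvtColor(s["img"],cv2.COLOR_BGR2HSV)
    m=cv2.inRange(hsv,(40,60,20),(130,255,200)); Z=np.zeros_like(m); Z[box[1]:box[3],box[0]:box[2]]=255
    k,l,st,c=cv2.connectedComponentsWithStats(cv2.morphologyEx(m&Z,cv2.MORPH_CLOSE,np.ones((3,3),np.uint8)))
    o=[]
    for i in range(1,k):
        if st[i,4]>60:
            e=cv2.minEnclosingCircle(np.argwhere(l==i)[:,::-1].astype(np.float32))
            o.append(onplane(s,c[i],z)[:2]); print('cap',c[i].round(1),st[i].tolist(),round(e[1],1),onplane(s,e[0],z)[:2].round(1),o[-1].round(1))
    return s,o
E
python3 - <<'E'
from h import *
s,o=caps()
T=lambda p:(140+p[0]/3.2,130+p[1]/3.2)
for n,p,z in(('nearL',(588,222),106),('nearR',(717,250),106),('farL',(622,46),106),('farR',(737,62),106)): print(n,onplane(s,T(p),z).round(0))
for n,p,z in(('discfront',(346,150),5),('discL',(316,122),5),('discR',(381,122),5),('rolltopfront',(362,101),280),('rollL',(333,115),100)): print(n,onplane(s,p,z).round(0))
c=np.mean(o,0); print(c); plan([c[0],c[1],285,1.43],[c[0],c[1],153,1.43])
E
```

```text
cap [347.6 176.7] [339, 152, 19, 50, 509] 24.7 [ 511.8 -215.1] [ 511.2 -214. ]
nearL [ 440. -144.  106.]
nearR [ 419. -261.  106.]
farL [ 607. -174.  106.]
farR [ 597. -280.  106.]
discfront [ 621. -226.    5.]
discL [ 710. -129.    5.]
discR [ 719. -338.    5.]
rolltopfront [ 678. -220.  280.]
rollL [ 702. -169.  100.]
[ 511.24040477 -213.99468369]
cur [570.45 -32.28 285.13   1.68]
to [ 511.24 -213.99  285.      1.43] turn [-0.002 -0.001  0.321] dpos [-0.348 -0.158  0.   ]
to [ 511.24 -213.99  153.      1.43] turn [ 0.  0. -0.] dpos [0.    0.    0.264]
```

jog_arm(turn=[[0, 0, 0.331], [0, 0, 0.331], [0, 0, 0.331], [0, 0, 0.331], [0, 0, 0.331], [0, 0, 0.331], [0, 0, 0.331], [0, 0, 0.331]], delta_pos=[[-0.348, -0.152, 0], [-0.348, -0.152, 0], [-0.348, -0.152, 0], [-0.348, -0.152, 0], [-0.348, -0.152, 0], [-0.348, -0.152, 0], [-0.348, -0.152, 0], [-0.348, -0.152, 0]], hand=[0, 0, 0, 0, 0, 0, 0, 0])

```text
clock: 23.05
ee_pos: [515.5, -212.9, 286.6]
tcp_rot: [0.757, 0.653, 0.001, 0.0]
contact_force: [0.5, 0.1, 0.4]
finger_gap: 0.001
finger_force: 0.0
```

jog_arm(turn=[[0, 0, 0], [0, 0, 0], [0, 0, 0], [0, 0, 0], [0, 0, 0], [0, 0, 0], [0, 0, 0], [0, 0, 0]], delta_pos=[[0, 0, 0.08], [0, 0, 0.16], [0, 0, 0.22], [0, 0, 0.264], [0, 0, 0.264], [0, 0, 0.264], [0, 0, 0.264], [0, 0, 0.264]], hand=[0, 0, 0, 0, 0, 0, 0, 0])

```text
clock: 24.05
ee_pos: [516.0, -214.1, 155.7]
tcp_rot: [0.758, 0.653, 0.001, 0.001]
contact_force: [-0.1, -0.7, 0.1]
finger_gap: 0.002
finger_force: 0.0
```

jog_arm(turn=[[0, 0, 0], [0, 0, 0], [0, 0, 0], [0, 0, 0], [0, 0, 0], [0, 0, 0], [0, 0, 0], [0, 0, 0]], delta_pos=[[0.03, 0, 0], [0.06, 0, 0], [0.09, 0, 0], [0.12, 0, 0], [0.15, 0, 0], [0.18, 0, 0], [0.21, 0, 0], [0.23, 0, 0]], hand=[0, 0, 0, 0, 0, 0, 0, 0])

```text
clock: 25.05
ee_pos: [532.4, -98.8, 154.6]
tcp_rot: [0.757, 0.653, 0.001, 0.0]
contact_force: [0.1, -0.4, -0.7]
finger_gap: -0.002
finger_force: 0.0
```

jog_arm(turn=[[0, 0, 0], [0, 0, 0], [0, 0, 0], [0, 0, 0], [0, 0, 0], [0, 0, 0], [0, 0, 0], [0, 0, 0]], delta_pos=[[0, 0, 0], [0, 0, -0.1], [0, 0, -0.2], [-0.1, 0, -0.2], [-0.2, 0, -0.2], [-0.23, 0, -0.2], [-0.23, 0, -0.1], [-0.23, 0, 0]], hand=[0, 0, 0, 0, 0, 0, 0, 0])

```text
clock: 26.05
ee_pos: [515.9, -214.4, 154.2]
tcp_rot: [0.758, 0.652, 0.001, 0.001]
contact_force: [-0.1, -0.9, 0.2]
finger_gap: -0.001
finger_force: 0.0
```

jog_arm(turn=[[0, 0, 0], [0, 0, 0], [0, 0, 0], [0, 0, 0], [0, 0, 0], [0, 0, 0], [0, 0, 0], [0, 0, 0]], delta_pos=[[-0.01, 0, 0], [-0.04, 0, 0], [-0.07, 0, 0], [-0.1, 0, 0], [-0.13, 0, 0], [-0.16, 0, 0], [-0.2, 0, 0], [-0.23, 0, 0]], hand=[0, 0, 0, 0, 0, 0, 0, 0])

```text
clock: 27.05
ee_pos: [498.0, -329.2, 154.5]
tcp_rot: [0.758, 0.652, 0.0, 0.001]
contact_force: [0.2, 0.7, 0.9]
finger_gap: 0.004
finger_force: 0.0
```

jog_arm(turn=[[0, 0, 0], [0, 0, 0], [0, 0, 0], [0, 0, 0], [0, 0, 0], [0, 0, 0], [0, 0, 0], [0, 0, 0]], delta_pos=[[0, 0, 0], [0, 0, -0.1], [0, 0, -0.2], [0.1, 0, -0.3], [0.2, 0.2, -0.3], [0.3, 0.2, -0.3], [0.4, 0.2, -0.3], [0.4, 0.2, -0.3]], hand=[0, 0, 0, 0, 0, 0, 0, 0])

```text
clock: 28.05
ee_pos: [627.4, -140.4, 304.5]
tcp_rot: [0.756, 0.655, 0.001, -0.0]
contact_force: [-0.2, -0.1, -0.8]
finger_gap: -0.001
finger_force: 0.0
```

Run:
```python
from h import *
s,o=caps(); b=snap("side"); print(cur())
A=cv2.resize(s["img"][130:220,310:400],None,fx=4.4,fy=4.4,interpolation=2);B=cv2.resize(b["img"][230:340,240:370],None,fx=3.05,fy=3.05,interpolation=2)
h=max(len(A),len(B)); f=lambda I:cv2.copyMakeBorder(I,0,h-len(I),0,0,0)
cv2.imwrite("pics/p8.png",np.hstack([f(A),f(B)]))
```

```text
[np.float64(626.6822561788274), np.float64(-142.87629512106872), np.float64(304.55694896879925), np.float64(1.4251825461165426)]
```

View pics/p8.png

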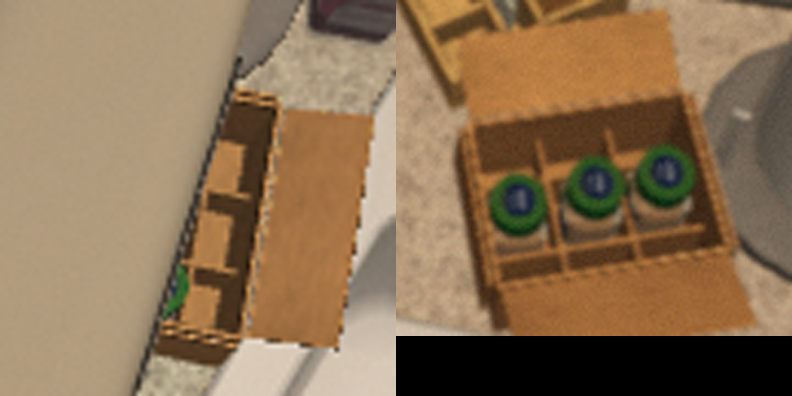

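Both flaps lie folded right back (side panel, flaps at (570,60) and (630,300)); caps at panel (517,200), (596,182), (665,173). Clearing the arm and turning 90° for the jars.

jog_arm(turn=[[0, 0, -0.998], [0, 0, -0.998], [0, 0, -0.998], [0, 0, -0.998], [0, 0, -0.998], [0, 0, -0.998], [0, 0, -0.998], [0, 0, -0.998]], delta_pos=[[0.2, -0.2, 0], [0.2, -0.2, 0], [0.34, -0.36, 0], [0.34, -0.36, 0], [0.34, -0.36, 0], [0.34, -0.36, 0], [0.34, -0.36, 0], [0.34, -0.36, 0]], hand=[0.7, 0.7, 0.7, 0.7, 0.7, 0.7, 0.7, 0.7])

```text
clock: 29.15
ee_pos: [474.5, 49.2, 304.4]
tcp_rot: [0.452, 0.892, 0.0, 0.001]
contact_force: [-0.2, -0.2, -0.3]
finger_gap: 0.7
finger_force: 0.0
```

jog_arm(turn=[[0, 0, -0.998], [0, 0, -0.998], [0, 0, -0.998], [0, 0, -0.998], [0, 0, -0.998], [0, 0, -0.998], [0, 0, -0.998], [0, 0, -0.998]], delta_pos=[[0, 0, 0], [0, 0, 0], [0, 0, 0], [0, 0, 0], [0, 0, 0], [0, 0, 0], [0, 0, 0], [0, 0, 0]], hand=[0.7, 0.7, 0.7, 0.7, 0.7, 0.7, 0.7, 0.7])

```text
clock: 30.15
ee_pos: [473.7, 50.2, 304.6]
tcp_rot: [0.076, 0.997, 0.0, 0.001]
contact_force: [0.8, 0.3, -0.9]
finger_gap: 0.699
finger_force: 0.0
```

```bash
cat >> h.py <<'E'
def jars(boxes={'top':(325,145,380,210),'side':(262,270,350,312)}):
    out={}
    for n,(x0,y0,x1,y1) in boxes.items():
        s=snap(n); im=s["img"].astype(int); B,G,R=im[...,0],im[...,1],im[...,2]
        m=(((G>R*1.25)|(B>R*1.25))).astype(np.uint8)*255; Z=np.zeros_like(m); Z[y0:y1,x0:x1]=255
        m=cv2.morphologyEx(m&Z,cv2.MORPH_OPEN,np.ones((3,3),np.uint8))
        k,l,st,c=cv2.connectedComponentsWithStats(m)
        out[n]=[(onplane(s,(st[i,0]+(st[i,2]-1)/2,c[i,1]),100)[:2].round(0).tolist(),st[i].tolist()) for i in range(1,k) if st[i,4]>50]
        print(n,out[n])
E
python3 - <<'E'
from h import *
jars(); b=snap("side")
for p in((121,200),(200,182),(269,173)): print(onplane(b,(240+p[0]/3.05,230+p[1]/3.05),103).round(0))
print(cur())
E
```

```text
top [([565.0, -223.0], [344, 153, 14, 14, 155]), ([515.0, -214.0], [341, 169, 14, 15, 155]), ([458.0, -207.0], [338, 188, 15, 14, 148])]
side [([565.0, -226.0], [319, 278, 19, 20, 272]), ([514.0, -218.0], [296, 282, 19, 19, 265]), ([457.0, -212.0], [271, 288, 18, 19, 254])]
[ 458. -210.  103.]
[ 516. -216.  103.]
[ 565. -226.  103.]
[np.float64(473.69775684027144), np.float64(50.26056934752915), np.float64(304.5826278398105), np.float64(2.9896121105464317)]
```

Run:
```python
from h import *
for i,((jx,jy),cy) in enumerate(zip([(566,-225),(515,-216),(458,-209)],[-81,-27,27])):
    x,y=cad(-49,cy)
    plan([jx,jy,290,2.99],[jx,jy,92,2.99],[jx,jy,290,2.99],[x,y,290,2.21],[x,y,290,1.68],[x,y,110,1.68],[x,y,96,1.68],[x,y,290,1.68],[x,y-40,290,2.46],start=None if i==0 else [*cad(-49,[-81,-27][i-1]),290,2.46])
```

```text
cur [473.7   50.26 304.58   2.99]
to [ 566.   -225.    290.      2.99] turn [ 0.001  0.002 -0.   ] dpos [-0.266 -0.516  0.029]
to [ 566.   -225.     92.      2.99] turn [ 0.  0. -0.] dpos [0.    0.    0.396]
to [ 566.   -225.    290.      2.99] turn [ 0.  0. -0.] dpos [ 0.     0.    -0.396]
to [476.8  -53.45 290.     2.21] turn [0.    0.    0.993] dpos [ 0.228  0.312 -0.   ]
to [476.8  -53.45 290.     1.68] turn [0.    0.    0.675] dpos [ 0.  0. -0.]
to [476.8  -53.45 110.     1.68] turn [ 0.  0. -0.] dpos [0.   0.   0.36]
to [476.8  -53.45  96.     1.68] turn [ 0.  0. -0.] dpos [0.    0.    0.028]
to [476.8  -53.45 290.     1.68] turn [ 0.  0. -0.] dpos [ 0.     0.    -0.388]
to [476.8  -93.45 290.     2.46] turn [ 0.     0.    -0.993] dpos [-0.08  -0.009 -0.   ]
cur [476.8  -53.45 290.     2.46]
to [ 515.   -216.    290.      2.99] turn [ 0.     0.    -0.675] dpos [-0.264 -0.204 -0.   ]
to [ 515.   -216.     92.      2.99] turn [ 0.  0. -0.] dpos [0.    0.    0.396]
to [ 515.   -216.    290.      2.99] turn [ 0.  0. -0.] dpos [ 0.     0.    -0.396]
to [4.7093e+02 2.3000e-01 2.9000e
[... 620 characters left out ...]
n [ 0.     0.    -0.675] dpos [-0.244 -0.341 -0.   ]
to [ 458.   -209.     92.      2.99] turn [ 0.  0. -0.] dpos [0.    0.    0.396]
to [ 458.   -209.    290.      2.99] turn [ 0.  0. -0.] dpos [ 0.     0.    -0.396]
to [465.05  53.91 290.     2.21] turn [0.    0.    0.993] dpos [ 0.065  0.522 -0.   ]
to [465.05  53.91 290.     1.68] turn [0.    0.    0.675] dpos [ 0.  0. -0.]
to [465.05  53.91 110.     1.68] turn [ 0.  0. -0.] dpos [0.   0.   0.36]
to [465.05  53.91  96.     1.68] turn [ 0.  0. -0.] dpos [0.    0.    0.028]
to [465.05  53.91 290.     1.68] turn [ 0.  0. -0.] dpos [ 0.     0.    -0.388]
to [465.05  13.91 290.     2.46] turn [ 0.     0.    -0.993] dpos [-0.08  -0.009 -0.   ]
```

jog_arm(turn=[[0.001, 0.002, 0], [0.001, 0.002, 0], [0.001, 0.002, 0], [0.001, 0.002, 0], [0.001, 0.002, 0], [0.001, 0.002, 0], [0.001, 0.002, 0], [0.001, 0.002, 0]], delta_pos=[[-0.266, -0.516, 0.029], [-0.266, -0.516, 0.029], [-0.266, -0.516, 0.029], [-0.266, -0.516, 0.029], [-0.266, -0.516, 0.029], [-0.266, -0.516, 0.029], [-0.266, -0.516, 0.029], [-0.266, -0.516, 0.029]], hand=[0.75, 0.75, 0.75, 0.75, 0.75, 0.75, 0.75, 0.75])

```text
clock: 31.3
ee_pos: [566.0, -223.7, 290.4]
tcp_rot: [0.075, 0.997, -0.0, -0.0]
contact_force: [1.1, 0.1, 0.3]
finger_gap: 0.752
finger_force: 0.0
```

Run:
```python
from h import *
jars({'side':(262,270,350,312)}); plan([566,-225,160,2.99],[566,-225,92,2.99])
```

```text
side [([565.0, -226.0], [319, 278, 19, 20, 276]), ([514.0, -218.0], [296, 282, 19, 19, 263]), ([457.0, -212.0], [271, 288, 18, 19, 256])]
cur [ 566.01 -223.63  290.52    2.99]
to [ 566.   -225.    160.      2.99] turn [-0.     0.     0.002] dpos [-0.    -0.003  0.261]
to [ 566.   -225.     92.      2.99] turn [ 0.  0. -0.] dpos [0.    0.    0.136]
```

jog_arm(turn=[[0, 0, 0], [0, 0, 0], [0, 0, 0], [0, 0, 0], [0, 0, 0], [0, 0, 0], [0, 0, 0], [0, 0, 0]], delta_pos=[[0, -0.003, 0.1], [0, -0.003, 0.2], [0, -0.003, 0.28], [0, -0.003, 0.32], [0, -0.003, 0.35], [0, -0.003, 0.38], [0, -0.003, 0.397], [0, -0.003, 0.397]], hand=[0.75, 0.75, 0.75, 0.75, 0.75, 0.75, 0.75, 0.75])

```text
clock: 32.35
ee_pos: [565.8, -226.3, 91.3]
tcp_rot: [0.076, 0.997, -0.0, -0.0]
contact_force: [-0.7, 0.5, 0.1]
finger_gap: 0.753
finger_force: 0.0
```

jog_arm(turn=[[0, 0, 0], [0, 0, 0], [0, 0, 0], [0, 0, 0], [0, 0, 0], [0, 0, 0], [0, 0, 0], [0, 0, 0]], delta_pos=[[0, 0, 0], [0, 0, 0], [0, 0, 0], [0, 0, 0], [0, 0, 0], [0, 0, 0], [0, 0, 0], [0, 0, 0]], hand=[0.3, 0.2, 0.2, 0.2, 0.2, 0.2, 0.2, 0.2], force=60)

```text
clock: 33.35
ee_pos: [567.0, -226.1, 93.0]
tcp_rot: [0.076, 0.997, 0.0, 0.001]
contact_force: [0.1, 3.0, 5.8]
finger_gap: 0.476
finger_force: 59.6
```

jog_arm(turn=[[0, 0, 0], [0, 0, 0], [0, 0, 0], [0, 0, 0], [0, 0, 0], [0, 0, 0], [0, 0, 0], [0, 0, 0]], delta_pos=[[0, 0, -0.03], [0, 0, -0.08], [0, 0, -0.14], [0, 0, -0.2], [0, 0, -0.26], [0, 0, -0.32], [0, 0, -0.37], [0, 0, -0.396]], hand=[0.2, 0.2, 0.2, 0.2, 0.2, 0.2, 0.2, 0.2])

```text
clock: 34.35
ee_pos: [566.4, -227.1, 291.9]
tcp_rot: [0.076, 0.997, -0.001, 0.001]
contact_force: [0.5, 1.2, -0.8]
finger_gap: 0.47
finger_force: 60.1
```

jog_arm(turn=[[0, 0, 0.993], [0, 0, 0.993], [0, 0, 0.993], [0, 0, 0.993], [0, 0, 0.993], [0, 0, 0.993], [0, 0, 0.993], [0, 0, 0.993]], delta_pos=[[0.03, 0.04, 0], [0.06, 0.08, 0], [0.1, 0.14, 0], [0.14, 0.2, 0], [0.18, 0.25, 0], [0.21, 0.29, 0], [0.228, 0.312, 0], [0.228, 0.312, 0]], hand=[0.2, 0.2, 0.2, 0.2, 0.2, 0.2, 0.2, 0.2])

```text
clock: 35.35
ee_pos: [476.7, -54.6, 289.6]
tcp_rot: [0.449, 0.894, -0.0, 0.0]
contact_force: [-0.3, -0.4, -0.8]
finger_gap: 0.472
finger_force: 60.0
```

jog_arm(turn=[[0, 0, 0.675], [0, 0, 0.675], [0, 0, 0.675], [0, 0, 0.675], [0, 0, 0.675], [0, 0, 0.675], [0, 0, 0.675], [0, 0, 0.675]], delta_pos=[[0, 0, 0], [0, 0, 0], [0, 0, 0], [0, 0, 0], [0, 0, 0], [0, 0, 0], [0, 0, 0], [0, 0, 0]], hand=[0.2, 0.2, 0.2, 0.2, 0.2, 0.2, 0.2, 0.2])

```text
clock: 36.35
ee_pos: [476.9, -54.9, 289.6]
tcp_rot: [0.667, 0.745, -0.0, 0.0]
contact_force: [-0.5, -1.0, -0.7]
finger_gap: 0.468
finger_force: 60.0
```

Run:
```python
from h import *
x,y=cad(-49,-81); plan([x,y,190,1.68]); c=cur(); b=snap("side"); print(read_state()["finger_gap"])
p=proj(b,[[c[0],c[1],c[2]-88],[c[0],c[1],c[2]-6],[x,y,8],[x,y,56]]); print(p.round(1).tolist())
jars({'side':(262,270,350,312)})
u,v=p[0].astype(int); crop(b,u-60,v-70,u+60,v+90,3.5,"pics/s9.png"); print('crop org',u-60,v-70)
```

```text
cur [476.89 -54.92 289.64   1.68]
to [476.8  -53.45 190.     1.68] turn [-0.     0.001  0.   ] dpos [0.003 0.    0.199]
0.4703617631440897
[[264.4, 211.3], [265.2, 190.4], [262.8, 250.0], [263.1, 241.4]]
side [([513.0, -218.0], [296, 282, 18, 19, 257]), ([457.0, -212.0], [271, 288, 18, 19, 259])]
crop org 204 141
```

View pics/s9.png

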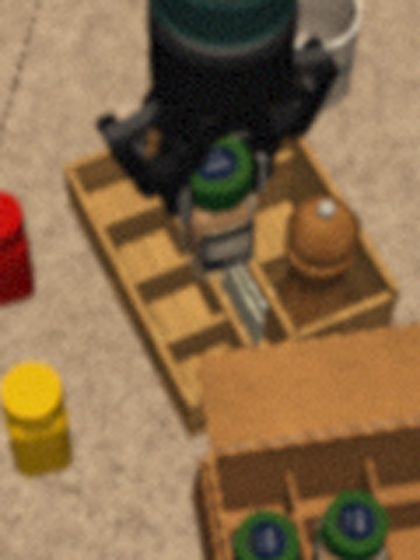

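Jar hangs straight in the hand (cap at crop (220,163)) over the right front compartment; dividers meet the front wall at crop (108,240), (140,295), (172,347). A quick numeric check of the caddy fit in this view.

Run:
```python
from h import *
b=snap("side")
for y,o in((54,(108,240)),(0,(140,295)),(-54,(172,347))):
    e=proj(b,[*cad(-74,y),56])[0]; q=(204+o[0]/3.5,141+o[1]/3.5); print(((e-[204,141])*3.5).round(0), (onplane(b,q,56)[:2]-np.array(cad(-74,y))).round(1))
```

```text
[ 96. 215.] [  1.7 -22.9]
[127. 273.] [  3.5 -20.2]
[158. 334.] [  5.8 -13.1]
```

Run:
```python
from h import *
b=snap("side")
S=lambda p:(150+p[0]/2.35,90+p[1]/2.35)
for n,p,m in(('BL',(298,163),(80,111,100)),('BR',(391,316),(80,-111,100)),('FL',(172,232),(-80,111,56))):
    print(n,(onplane(b,S(p),m[2])[:2]-np.array(cad(*m[:2]))).round(1))
# column profile along front row: sample brightness along caddy y at x=-49,z=56 and floor line x=-60
g=cv2.cvtColor(b["img"],cv2.COLOR_BGR2GRAY).astype(np.float32)
for x,z in((-74.5,56),(-40,56)):
    ys=np.arange(120,-125,-5); P=proj(b,[[*cad(x,y),z] for y in ys]).astype(np.float32)
    v=cv2.remap(g,P[:,0].copy(),P[:,1].copy(),1).ravel(); print(x,z,[(int(y),int(k)) for y,k in zip(ys,v)])
```

```text
BL [ -1.2 -11.5]
BR [-4.6 -4. ]
FL [ 4.2 -8. ]
-74.5 56 [(120, 156), (115, 157), (110, 154), (105, 142), (100, 123), (95, 120), (90, 113), (85, 110), (80, 115), (75, 135), (70, 151), (65, 150), (60, 145), (55, 146), (50, 146), (45, 139), (40, 115), (35, 114), (30, 116), (25, 120), (20, 131), (15, 140), (10, 147), (5, 153), (0, 144), (-5, 146), (-10, 126), (-15, 119), (-20, 121), (-25, 119), (-30, 130), (-35, 132), (-40, 133), (-45, 141), (-50, 149), (-55, 151), (-60, 143), (-65, 132), (-70, 124), (-75, 120), (-80, 134), (-85, 136), (-90, 138), (-95, 142), (-100, 150), (-105, 153), (-110, 140), (-115, 95), (-120, 85)]
-40 56 [(120, 75), (115, 76), (110, 61), (105, 48), (100, 31), (95, 23), (90, 33), (85, 38), (80, 46), (75, 76), (70, 107), (65, 111), (60, 120), (55, 136), (50, 149), (45, 117), (40, 69), (35, 66), (30, 66), (25, 99), (20, 149), (15, 160), (10, 158), (5, 158), (0, 157), (-5, 149), (-10, 103), (-15, 72), (-20, 63), (-25, 83), (-30, 147), (-35, 162), (-40, 163), (-45, 167), (-50, 161), (-55, 157), (-60, 144), (-65, 86), (-70, 65), (-75, 71), (-80, 121), (-85, 135), (-90, 130), (-95, 131), (-100, 132), (-105, 129), (-110, 126), (-115, 126), (-120, 129)]
```

Run:
```python
from h import *
b=snap("side");c=cur()
im=b["img"].astype(int); B,G,R=im[...,0],im[...,1],im[...,2]
m=(((G>R*1.25)|(B>R*1.25))&(G+B+R>60)).astype(np.uint8)*255; Z=np.zeros_like(m); Z[172:208,250:285]=255
m=cv2.morphologyEx(m&Z,cv2.MORPH_OPEN,np.ones((3,3),np.uint8)); k,l,st,cc=cv2.connectedComponentsWithStats(m)
for i in range(1,k):
    if st[i,4]>50: print(st[i],cc[i].round(1),onplane(b,(st[i,0]+(st[i,2]-1)/2,cc[i,1]),c[2]+8)[:2].round(1)-np.round(c[:2],1))
# back wall / slot wall dark profiles: divider of back row, top z74
g=cv2.cvtColor(b["img"],cv2.COLOR_BGR2GRAY).astype(np.float32)
for x,z in((-60,56),):
    ys=np.arange(70,-90,-2); P=proj(b,[[*cad(x,y),z] for y in ys]).astype(np.float32)
    print(list(zip(ys.tolist(),cv2.remap(g,P[:,0].copy(),P[:,1].copy(),1).ravel().astype(int).tolist())))
```

```text
[258 180  19  20 268] [267.5 190.4] [ 0.1 -9.7]
[(70, 150), (68, 153), (66, 153), (64, 154), (62, 154), (60, 154), (58, 152), (56, 152), (54, 152), (52, 152), (50, 151), (48, 147), (46, 138), (44, 113), (42, 88), (40, 72), (38, 69), (36, 68), (34, 66), (32, 66), (30, 65), (28, 74), (26, 88), (24, 110), (22, 130), (20, 144), (18, 151), (16, 154), (14, 153), (12, 154), (10, 156), (8, 153), (6, 152), (4, 154), (2, 155), (0, 153), (-2, 153), (-4, 152), (-6, 145), (-8, 128), (-10, 103), (-12, 82), (-14, 71), (-16, 65), (-18, 65), (-20, 64), (-22, 64), (-24, 74), (-26, 91), (-28, 116), (-30, 139), (-32, 152), (-34, 155), (-36, 156), (-38, 158), (-40, 158), (-42, 158), (-44, 158), (-46, 158), (-48, 158), (-50, 159), (-52, 157), (-54, 155), (-56, 153), (-58, 151), (-60, 144), (-62, 122), (-64, 96), (-66, 73), (-68, 68), (-70, 68), (-72, 66), (-74, 66), (-76, 78), (-78, 99), (-80, 123), (-82, 140), (-84, 147), (-86, 142), (-88, 136)]
```

jog_arm(turn=[[0, 0, 0], [0, 0, 0], [0, 0, 0], [0, 0, 0], [0, 0, 0], [0, 0, 0], [0, 0, 0], [0, 0, 0]], delta_pos=[[0.005, 0, 0.06], [0.005, 0, 0.12], [0.005, 0, 0.18], [0.005, 0, 0.23], [0.005, 0, 0.26], [0.005, 0, 0.28], [0.005, 0, 0.3], [0.005, 0, 0.32]], hand=[0.2, 0.2, 0.2, 0.2, 0.2, 0.2, 0.2, 0.2])

```text
clock: 37.6
ee_pos: [477.3, -52.7, 129.7]
tcp_rot: [0.668, 0.745, 0.0, 0.001]
contact_force: [-0.1, 0.5, -1.0]
finger_gap: 0.47
finger_force: 60.1
```

jog_arm(turn=[[0, 0, 0], [0, 0, 0], [0, 0, 0], [0, 0, 0], [0, 0, 0], [0, 0, 0], [0, 0, 0], [0, 0, 0]], delta_pos=[[0, 0, 0.01], [0, 0, 0.02], [0, 0, 0.03], [0, 0, 0.04], [0, 0, 0.05], [0, 0, 0.058], [0, 0, 0.062], [0, 0, 0.062]], hand=[0.2, 0.2, 0.2, 0.2, 0.2, 0.2, 0.2, 0.2])

```text
clock: 38.6
ee_pos: [476.5, -52.5, 98.5]
tcp_rot: [0.668, 0.745, -0.0, -0.0]
contact_force: [0.4, 0.2, -0.8]
finger_gap: 0.474
finger_force: 60.1
```

jog_arm(turn=[[0, 0, 0], [0, 0, 0], [0, 0, 0], [0, 0, 0], [0, 0, 0], [0, 0, 0], [0, 0, 0], [0, 0, 0]], delta_pos=[[0, 0, 0], [0, 0, 0], [0, 0, 0], [0, 0, 0], [0, 0, 0], [0, 0, 0], [0, 0, 0], [0, 0, 0]], hand=[0.5, 0.6, 0.7, 0.7, 0.7, 0.7, 0.7, 0.7])

```text
clock: 39.6
ee_pos: [476.5, -52.5, 98.6]
tcp_rot: [0.667, 0.745, -0.0, 0.0]
contact_force: [0.0, 0.9, 0.1]
finger_gap: 0.7
finger_force: 0.0
```

jog_arm(turn=[[0, 0, 0], [0, 0, 0], [0, 0, 0], [0, 0, 0], [0, 0, 0], [0, 0, 0], [0, 0, 0], [0, 0, 0]], delta_pos=[[0, 0, -0.05], [0, 0, -0.1], [0, 0, -0.2], [0, 0, -0.3], [0, 0, -0.385], [0, 0, -0.385], [0, 0, -0.385], [0, 0, -0.385]], hand=[0.7, 0.7, 0.7, 0.7, 0.7, 0.7, 0.7, 0.7])

```text
clock: 40.6
ee_pos: [475.5, -52.2, 289.4]
tcp_rot: [0.668, 0.745, -0.001, -0.001]
contact_force: [0.2, 0.9, 0.4]
finger_gap: 0.703
finger_force: 0.0
```

jog_arm(turn=[[0, 0, -0.993], [0, 0, -0.993], [0, 0, -0.993], [0, 0, -0.993], [0, 0, -0.993], [0, 0, -0.993], [0, 0, -0.993], [0, 0, -0.993]], delta_pos=[[-0.08, -0.1, 0], [-0.08, -0.1, 0], [-0.08, -0.1, 0], [-0.08, -0.1, 0], [-0.08, -0.1, 0], [-0.08, -0.1, 0], [-0.08, -0.1, 0], [-0.08, -0.1, 0]], hand=[0.75, 0.75, 0.75, 0.75, 0.75, 0.75, 0.75, 0.75])

```text
clock: 41.6
ee_pos: [431.1, -97.6, 290.8]
tcp_rot: [0.335, 0.942, -0.0, -0.0]
contact_force: [0.4, -0.0, -0.5]
finger_gap: 0.752
finger_force: 0.0
```

Run:
```python
from h import *
jars({'side':(262,270,350,312)}); jars({'side':(240,205,300,262)})
plan([515,-216,290,2.99],[515,-216,92,2.99])
```

```text
side [([514.0, -218.0], [296, 282, 19, 19, 259]), ([457.0, -212.0], [271, 288, 18, 19, 254])]
side [([476.0, -55.0], [256, 226, 16, 15, 199])]
cur [431.24 -97.61 291.03   2.46]
to [ 515.   -216.    290.      2.99] turn [-0.    -0.    -0.675] dpos [-0.279 -0.078  0.002]
to [ 515.   -216.     92.      2.99] turn [ 0.  0. -0.] dpos [0.    0.    0.396]
```

Jar 1 is seated (side view, cap at (264,233)). On to the middle jar.

jog_arm(turn=[[0, 0, -0.675], [0, 0, -0.675], [0, 0, -0.675], [0, 0, -0.675], [0, 0, -0.675], [0, 0, -0.675], [0, 0, -0.675], [0, 0, -0.675]], delta_pos=[[-0.28, -0.079, 0.002], [-0.28, -0.079, 0.002], [-0.28, -0.079, 0.002], [-0.28, -0.079, 0.002], [-0.28, -0.079, 0.002], [-0.28, -0.079, 0.002], [-0.28, -0.079, 0.002], [-0.28, -0.079, 0.002]], hand=[0.75, 0.75, 0.75, 0.75, 0.75, 0.75, 0.75, 0.75])

```text
clock: 42.7
ee_pos: [514.9, -216.1, 290.4]
tcp_rot: [0.076, 0.997, -0.0, 0.0]
contact_force: [-0.3, 0.6, 0.2]
finger_gap: 0.745
finger_force: 0.0
```

jog_arm(turn=[[0, 0, 0], [0, 0, 0], [0, 0, 0], [0, 0, 0], [0, 0, 0], [0, 0, 0], [0, 0, 0], [0, 0, 0]], delta_pos=[[0, 0, 0.1], [0, 0, 0.2], [0, 0, 0.28], [0, 0, 0.32], [0, 0, 0.35], [0, 0, 0.38], [0, 0, 0.396], [0, 0, 0.396]], hand=[0.75, 0.75, 0.75, 0.75, 0.75, 0.75, 0.75, 0.75])

```text
clock: 43.7
ee_pos: [514.9, -216.5, 91.9]
tcp_rot: [0.076, 0.997, -0.0, -0.0]
contact_force: [-0.1, 0.3, 0.1]
finger_gap: 0.748
finger_force: 0.0
```

jog_arm(turn=[[0, 0, 0], [0, 0, 0], [0, 0, 0], [0, 0, 0], [0, 0, 0], [0, 0, 0], [0, 0, 0], [0, 0, 0]], delta_pos=[[0, 0, 0], [0, 0, 0], [0, 0, 0], [0, 0, 0], [0, 0, 0], [0, 0, 0], [0, 0, 0], [0, 0, 0]], hand=[0.3, 0.2, 0.2, 0.2, 0.2, 0.2, 0.2, 0.2], force=60)

```text
clock: 44.7
ee_pos: [515.9, -216.5, 93.3]
tcp_rot: [0.076, 0.997, 0.0, 0.001]
contact_force: [-0.1, 2.8, 5.4]
finger_gap: 0.477
finger_force: 59.9
```

jog_arm(turn=[[0, 0, 0], [0, 0, 0], [0, 0, 0], [0, 0, 0], [0, 0, 0], [0, 0, 0], [0, 0, 0], [0, 0, 0]], delta_pos=[[0, 0, -0.03], [0, 0, -0.08], [0, 0, -0.14], [0, 0, -0.2], [0, 0, -0.26], [0, 0, -0.32], [0, 0, -0.37], [0, 0, -0.396]], hand=[0.2, 0.2, 0.2, 0.2, 0.2, 0.2, 0.2, 0.2])

```text
clock: 45.7
ee_pos: [515.5, -217.2, 292.3]
tcp_rot: [0.076, 0.997, -0.001, 0.001]
contact_force: [0.1, -0.2, -0.6]
finger_gap: 0.473
finger_force: 59.9
```

jog_arm(turn=[[0, 0, 0.993], [0, 0, 0.993], [0, 0, 0.993], [0, 0, 0.993], [0, 0, 0.993], [0, 0, 0.993], [0, 0, 0.993], [0, 0, 0.993]], delta_pos=[[0.02, 0.05, 0], [0.04, 0.11, 0], [0.06, 0.18, 0], [0.09, 0.26, 0], [0.12, 0.33, 0], [0.14, 0.38, 0], [0.152, 0.414, 0], [0.152, 0.414, 0]], hand=[0.2, 0.2, 0.2, 0.2, 0.2, 0.2, 0.2, 0.2])

```text
clock: 46.7
ee_pos: [470.9, 0.2, 289.9]
tcp_rot: [0.448, 0.894, -0.0, -0.0]
contact_force: [-1.0, 0.7, -0.9]
finger_gap: 0.474
finger_force: 60.1
```

jog_arm(turn=[[0, 0, 0.675], [0, 0, 0.675], [0, 0, 0.675], [0, 0, 0.675], [0, 0, 0.675], [0, 0, 0.675], [0, 0, 0.675], [0, 0, 0.675]], delta_pos=[[0, 0, 0], [0, 0, 0], [0, 0, 0], [0, 0, 0], [0, 0, 0], [0, 0, 0], [0, 0, 0], [0, 0, 0]], hand=[0.2, 0.2, 0.2, 0.2, 0.2, 0.2, 0.2, 0.2])

```text
clock: 47.7
ee_pos: [471.2, -0.4, 290.1]
tcp_rot: [0.667, 0.745, -0.0, 0.0]
contact_force: [-0.2, 0.2, -0.8]
finger_gap: 0.476
finger_force: 60.1
```

```bash
cat > chk.py <<'E'
from h import *
import sys
b=snap("side");c=cur();u,v=proj(b,[c[0],c[1],c[2]])[0].astype(int)
im=b["img"].astype(int); B,G,R=im[...,0],im[...,1],im[...,2]
m=(((G>R*1.25)|(B>R*1.25))&(G+B+R>60)).astype(np.uint8)*255; Z=np.zeros_like(m); Z[v-14:v+22,u-15:u+20]=255
m=cv2.morphologyEx(m&Z,cv2.MORPH_OPEN,np.ones((3,3),np.uint8)); k,l,st,cc=cv2.connectedComponentsWithStats(m)
for i in range(1,k):
    if st[i,4]>50: print('held cap',st[i],'offset',(onplane(b,(st[i,0]+(st[i,2]-1)/2,cc[i,1]),c[2]+8)[:2]-c[:2]).round(1))
jars({'side':(262,270,350,312)})
x,y=cad(-49,float(sys.argv[1])); plan([x,y+1,128,1.68],[x,y+1,97.5,1.68])
E
python3 chk.py -27
```

```text
held cap [247 160  18  20 253] offset [ 0.5 -9.8]
held cap [267 163   6  16  62] offset [ 25.9 -23.4]
side [([457.0, -212.0], [271, 288, 18, 19, 258])]
cur [ 4.7119e+02 -4.1000e-01  2.9012e+02  1.6800e+00]
to [470.93   1.23 128.     1.68] turn [-0.     0.001  0.   ] dpos [ 0.003 -0.     0.324]
to [470.93   1.23  97.5    1.68] turn [ 0.  0. -0.] dpos [0.    0.    0.061]
```

Same hold offset as jar 1. Lowering the same way.

jog_arm(turn=[[0, 0, 0], [0, 0, 0], [0, 0, 0], [0, 0, 0], [0, 0, 0], [0, 0, 0], [0, 0, 0], [0, 0, 0]], delta_pos=[[0.003, 0, 0.06], [0.003, 0, 0.12], [0.003, 0, 0.18], [0.003, 0, 0.23], [0.003, 0, 0.26], [0.003, 0, 0.28], [0.003, 0, 0.3], [0.003, 0, 0.32]], hand=[0.2, 0.2, 0.2, 0.2, 0.2, 0.2, 0.2, 0.2])

```text
clock: 48.8
ee_pos: [471.7, 0.9, 130.2]
tcp_rot: [0.668, 0.745, 0.0, 0.001]
contact_force: [0.1, -0.0, -1.2]
finger_gap: 0.472
finger_force: 60.1
```

jog_arm(turn=[[0, 0, 0], [0, 0, 0], [0, 0, 0], [0, 0, 0], [0, 0, 0], [0, 0, 0], [0, 0, 0], [0, 0, 0]], delta_pos=[[0, 0, 0.01], [0, 0, 0.02], [0, 0, 0.03], [0, 0, 0.04], [0, 0, 0.05], [0, 0, 0.058], [0, 0, 0.062], [0, 0, 0.062]], hand=[0.2, 0.2, 0.2, 0.2, 0.2, 0.2, 0.2, 0.2])

```text
clock: 49.8
ee_pos: [470.9, 1.0, 99.0]
tcp_rot: [0.668, 0.745, -0.0, -0.0]
contact_force: [0.2, 0.2, -1.3]
finger_gap: 0.472
finger_force: 60.2
```

jog_arm(turn=[[0, 0, 0], [0, 0, 0], [0, 0, 0], [0, 0, 0], [0, 0, 0], [0, 0, 0], [0, 0, 0], [0, 0, 0]], delta_pos=[[0, 0, 0], [0, 0, 0], [0, 0, 0], [0, 0, 0], [0, 0, 0], [0, 0, 0], [0, 0, 0], [0, 0, 0]], hand=[0.5, 0.6, 0.7, 0.7, 0.7, 0.7, 0.7, 0.7])

```text
clock: 50.8
ee_pos: [471.0, 1.0, 99.1]
tcp_rot: [0.667, 0.745, -0.0, 0.0]
contact_force: [-0.2, -0.0, 0.9]
finger_gap: 0.698
finger_force: 0.0
```

jog_arm(turn=[[0, 0, 0], [0, 0, 0], [0, 0, 0], [0, 0, 0], [0, 0, 0], [0, 0, 0], [0, 0, 0], [0, 0, 0]], delta_pos=[[0, 0, -0.05], [0, 0, -0.1], [0, 0, -0.2], [0, 0, -0.3], [0, 0, -0.385], [0, 0, -0.385], [0, 0, -0.385], [0, 0, -0.385]], hand=[0.7, 0.7, 0.7, 0.7, 0.7, 0.7, 0.7, 0.7])

```text
clock: 51.8
ee_pos: [470.0, 1.2, 289.8]
tcp_rot: [0.668, 0.745, -0.001, -0.001]
contact_force: [0.4, 0.1, 0.0]
finger_gap: 0.701
finger_force: 0.0
```

jog_arm(turn=[[0, 0, -0.993], [0, 0, -0.993], [0, 0, -0.993], [0, 0, -0.993], [0, 0, -0.993], [0, 0, -0.993], [0, 0, -0.993], [0, 0, -0.993]], delta_pos=[[-0.18, -0.1, 0], [-0.18, -0.1, 0], [-0.18, -0.1, 0], [-0.18, -0.1, 0], [-0.18, -0.1, 0], [-0.18, -0.1, 0], [-0.18, -0.1, 0], [-0.18, -0.1, 0]], hand=[0.75, 0.75, 0.75, 0.75, 0.75, 0.75, 0.75, 0.75])

```text
clock: 52.8
ee_pos: [431.0, -93.7, 291.3]
tcp_rot: [0.335, 0.942, -0.0, -0.0]
contact_force: [0.3, 0.3, 0.2]
finger_gap: 0.748
finger_force: 0.0
```

Run:
```python
from h import *
jars({'side':(230,190,350,312)})
plan([458,-209,290,2.99],[458,-209,92,2.99])
```

```text
side [([471.0, -9.0], [249, 210, 13, 15, 139]), ([477.0, -54.0], [256, 226, 16, 15, 202]), ([457.0, -212.0], [271, 288, 18, 19, 253])]
cur [431.06 -93.75 291.4    2.46]
to [ 458.   -209.    290.      2.99] turn [-0.001 -0.001 -0.675] dpos [-0.187 -0.145  0.003]
to [ 458.   -209.     92.      2.99] turn [ 0.  0. -0.] dpos [0.    0.    0.396]
```

jog_arm(turn=[[0, 0, -0.675], [0, 0, -0.675], [0, 0, -0.675], [0, 0, -0.675], [0, 0, -0.675], [0, 0, -0.675], [0, 0, -0.675], [0, 0, -0.675]], delta_pos=[[-0.187, -0.145, 0.003], [-0.187, -0.145, 0.003], [-0.187, -0.145, 0.003], [-0.187, -0.145, 0.003], [-0.187, -0.145, 0.003], [-0.187, -0.145, 0.003], [-0.187, -0.145, 0.003], [-0.187, -0.145, 0.003]], hand=[0.75, 0.75, 0.75, 0.75, 0.75, 0.75, 0.75, 0.75])

```text
clock: 53.85
ee_pos: [458.1, -208.8, 290.3]
tcp_rot: [0.076, 0.997, -0.0, 0.0]
contact_force: [0.1, -0.1, 0.3]
finger_gap: 0.751
finger_force: 0.0
```

Run:
```python
from h import *
jars({'side':(230,190,350,312),'top':(230,180,305,205)})
```

```text
side [([470.0, -6.0], [247, 209, 15, 17, 199]), ([542.0, -58.0], [268, 213, 45, 23, 494]), ([472.0, -55.0], [256, 226, 12, 15, 135]), ([457.0, -212.0], [271, 288, 18, 19, 256])]
top [([470.0, -2.0], [269, 181, 13, 14, 151]), ([476.0, -53.0], [286, 180, 14, 14, 154])]
```

jog_arm(turn=[[0, 0, 0], [0, 0, 0], [0, 0, 0], [0, 0, 0], [0, 0, 0], [0, 0, 0], [0, 0, 0], [0, 0, 0]], delta_pos=[[0, 0, 0.1], [0, 0, 0.2], [0, 0, 0.28], [0, 0, 0.32], [0, 0, 0.35], [0, 0, 0.38], [0, 0, 0.396], [0, 0, 0.396]], hand=[0.75, 0.75, 0.75, 0.75, 0.75, 0.75, 0.75, 0.75])

```text
clock: 54.95
ee_pos: [457.9, -209.1, 91.9]
tcp_rot: [0.076, 0.997, -0.0, -0.0]
contact_force: [-0.2, 0.3, 0.0]
finger_gap: 0.748
finger_force: 0.0
```

jog_arm(turn=[[0, 0, 0], [0, 0, 0], [0, 0, 0], [0, 0, 0], [0, 0, 0], [0, 0, 0], [0, 0, 0], [0, 0, 0]], delta_pos=[[0, 0, 0], [0, 0, 0], [0, 0, 0], [0, 0, 0], [0, 0, 0], [0, 0, 0], [0, 0, 0], [0, 0, 0]], hand=[0.3, 0.2, 0.2, 0.2, 0.2, 0.2, 0.2, 0.2], force=60)

```text
clock: 55.95
ee_pos: [458.8, -209.1, 93.2]
tcp_rot: [0.076, 0.997, -0.0, 0.001]
contact_force: [-0.5, 2.5, 7.2]
finger_gap: 0.465
finger_force: 60.3
```

jog_arm(turn=[[0, 0, 0], [0, 0, 0], [0, 0, 0], [0, 0, 0], [0, 0, 0], [0, 0, 0], [0, 0, 0], [0, 0, 0]], delta_pos=[[0, 0, -0.03], [0, 0, -0.08], [0, 0, -0.14], [0, 0, -0.2], [0, 0, -0.26], [0, 0, -0.32], [0, 0, -0.37], [0, 0, -0.396]], hand=[0.2, 0.2, 0.2, 0.2, 0.2, 0.2, 0.2, 0.2])

```text
clock: 56.95
ee_pos: [458.4, -209.6, 292.3]
tcp_rot: [0.076, 0.997, -0.001, 0.001]
contact_force: [0.4, -0.2, -1.1]
finger_gap: 0.472
finger_force: 60.6
```

jog_arm(turn=[[0, 0, 0.993], [0, 0, 0.993], [0, 0, 0.993], [0, 0, 0.993], [0, 0, 0.993], [0, 0, 0.993], [0, 0, 0.993], [0, 0, 0.993]], delta_pos=[[0.01, 0.06, 0], [0.02, 0.14, 0], [0.03, 0.22, 0], [0.04, 0.31, 0], [0.05, 0.4, 0], [0.06, 0.47, 0], [0.065, 0.522, 0], [0.065, 0.522, 0]], hand=[0.2, 0.2, 0.2, 0.2, 0.2, 0.2, 0.2, 0.2])

```text
clock: 57.95
ee_pos: [464.8, 55.0, 289.6]
tcp_rot: [0.448, 0.894, -0.001, -0.0]
contact_force: [-0.2, 0.7, -1.6]
finger_gap: 0.471
finger_force: 60.7
```

jog_arm(turn=[[0, 0, 0.675], [0, 0, 0.675], [0, 0, 0.675], [0, 0, 0.675], [0, 0, 0.675], [0, 0, 0.675], [0, 0, 0.675], [0, 0, 0.675]], delta_pos=[[0, 0, 0], [0, 0, 0], [0, 0, 0], [0, 0, 0], [0, 0, 0], [0, 0, 0], [0, 0, 0], [0, 0, 0]], hand=[0.2, 0.2, 0.2, 0.2, 0.2, 0.2, 0.2, 0.2])

```text
clock: 58.95
ee_pos: [465.4, 53.9, 290.1]
tcp_rot: [0.667, 0.745, -0.0, 0.0]
contact_force: [0.0, -0.7, -0.8]
finger_gap: 0.472
finger_force: 60.7
```

```bash
python3 chk.py 27
```

```text
held cap [235 142  18  19 257] offset [-1.3 -9.7]
side []
cur [465.36  53.87 290.08   1.68]
to [465.05  54.91 128.     1.68] turn [-0.     0.001  0.   ] dpos [ 0.002 -0.     0.324]
to [465.05  54.91  97.5    1.68] turn [ 0.  0. -0.] dpos [0.    0.    0.061]
```

The top view puts jars 1 and 2 at (476,-53) and (470,-2), as intended. Placing jar 3.

jog_arm(turn=[[0, 0, 0], [0, 0, 0], [0, 0, 0], [0, 0, 0], [0, 0, 0], [0, 0, 0], [0, 0, 0], [0, 0, 0]], delta_pos=[[0.002, 0, 0.06], [0.002, 0, 0.12], [0.002, 0, 0.18], [0.002, 0, 0.23], [0.002, 0, 0.26], [0.002, 0, 0.28], [0.002, 0, 0.3], [0.002, 0, 0.32]], hand=[0.2, 0.2, 0.2, 0.2, 0.2, 0.2, 0.2, 0.2])

```text
clock: 60.05
ee_pos: [465.9, 54.8, 130.2]
tcp_rot: [0.668, 0.745, 0.0, 0.001]
contact_force: [0.6, 0.5, -1.3]
finger_gap: 0.473
finger_force: 60.7
```

jog_arm(turn=[[0, 0, 0], [0, 0, 0], [0, 0, 0], [0, 0, 0], [0, 0, 0], [0, 0, 0], [0, 0, 0], [0, 0, 0]], delta_pos=[[0, 0, 0.01], [0, 0, 0.02], [0, 0, 0.03], [0, 0, 0.04], [0, 0, 0.05], [0, 0, 0.058], [0, 0, 0.062], [0, 0, 0.062]], hand=[0.2, 0.2, 0.2, 0.2, 0.2, 0.2, 0.2, 0.2])

```text
clock: 61.05
ee_pos: [465.1, 54.8, 98.9]
tcp_rot: [0.668, 0.745, -0.0, -0.0]
contact_force: [-0.1, -0.0, -0.2]
finger_gap: 0.471
finger_force: 60.7
```

jog_arm(turn=[[0, 0, 0], [0, 0, 0], [0, 0, 0], [0, 0, 0], [0, 0, 0], [0, 0, 0], [0, 0, 0], [0, 0, 0]], delta_pos=[[0, 0, 0], [0, 0, 0], [0, 0, 0], [0, 0, 0], [0, 0, 0], [0, 0, 0], [0, 0, 0], [0, 0, 0]], hand=[0.5, 0.6, 0.7, 0.7, 0.7, 0.7, 0.7, 0.7])

```text
clock: 62.05
ee_pos: [465.2, 54.8, 99.1]
tcp_rot: [0.668, 0.745, -0.0, 0.0]
contact_force: [-0.3, -0.3, -0.3]
finger_gap: 0.699
finger_force: 0.0
```

jog_arm(turn=[[0, 0, 0], [0, 0, 0], [0, 0, 0], [0, 0, 0], [0, 0, 0], [0, 0, 0], [0, 0, 0], [0, 0, 0]], delta_pos=[[0, 0, -0.05], [0, 0, -0.1], [0, 0, -0.2], [0, 0, -0.3], [0, 0, -0.385], [0, 0, -0.385], [0, 0, -0.385], [0, 0, -0.385]], hand=[0.7, 0.7, 0.7, 0.7, 0.7, 0.7, 0.7, 0.7])

```text
clock: 63.05
ee_pos: [464.2, 54.8, 289.8]
tcp_rot: [0.668, 0.745, -0.001, -0.001]
contact_force: [0.4, -0.5, -0.5]
finger_gap: 0.702
finger_force: 0.0
```

jog_arm(turn=[[0, 0, 0], [0, 0, 0], [0, 0, 0], [0, 0, 0], [0, 0, 0], [0, 0, 0], [0, 0, 0], [0, 0, 0]], delta_pos=[[-0.1, 0, 0], [-0.2, 0, 0], [-0.3, 0, 0], [-0.4, 0, 0], [-0.5, 0, 0], [-0.6, 0, 0], [-0.6, 0, 0], [-0.6, 0, 0]], hand=[0.7, 0.7, 0.7, 0.7, 0.7, 0.7, 0.7, 0.7])

```text
clock: 64.05
ee_pos: [497.1, -242.8, 290.2]
tcp_rot: [0.668, 0.744, -0.0, -0.002]
contact_force: [0.2, -0.1, -0.2]
finger_gap: 0.701
finger_force: 0.0
```

Run:
```python
from h import *
jars({'side':(225,185,300,262),'top':(230,180,305,205)}); print(cur())
a=snap("top");b=snap("side")
A=cv2.resize(a["img"][125:225,215:325],None,fx=3.6,fy=3.6,interpolation=2);B=cv2.resize(b["img"][130:330,210:360],None,fx=2.6,fy=2.6,interpolation=2)
h=max(len(A),len(B)); f=lambda I:cv2.copyMakeBorder(I,0,h-len(I),0,0,0)
cv2.imwrite("pics/end.png",np.hstack([f(A),f(B)]))
```

```text
side [([464.0, 49.0], [238, 192, 14, 16, 188]), ([469.0, -5.0], [246, 209, 16, 17, 207]), ([477.0, -54.0], [256, 226, 16, 15, 201])]
top [([470.0, -2.0], [269, 181, 13, 14, 151]), ([476.0, -53.0], [286, 180, 14, 14, 154]), ([463.0, 52.0], [250, 183, 14, 14, 142])]
[np.float64(497.40595915383767), np.float64(-242.13877519679934), np.float64(290.92673506507), np.float64(1.6809301931243934)]
```

View pics/end.png

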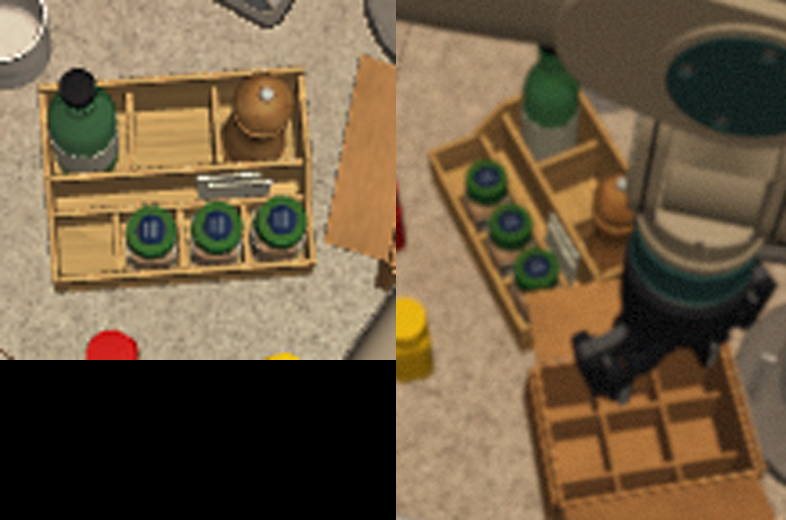

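The picture shows the bottle (80,120) and mill (262,115) in the back row. The three jars stand upright in front at (151,230), (217,228) and (281,222), the carton is empty and its flaps are still back.

```bash
python3 -c "
from bench import *
print(finish_job())"
```

```text
the job is handed in; nothing more can be done
None
```

The bottle and the one mill present stand upright in the back row, all three green-capped jars stand upright in the front row, both flaps are folded right back and the bystanders were left alone; the job is handed in at about 64 s, but the hand-in returned no verdict.

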